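Turn drilled blocks over on a vacuum clamping plate

ROBOT

A 7-joint arm with a two-finger parallel gripper is mounted at the origin on the work surface. World frame = base frame: x ahead of the robot, y to its left, z up, the work surface at z = 0. Lengths are in m, angles in rad, forces in N, time in s.
With the tool pointing down it reaches from about 0.4 to 0.75 m from the base axis. Payload 19.5 kg.
Tool frame: the origin (TCP) lies at the very end of the fingers, on their centre line; the grasp point (between the pads) lies 19 mm behind it (ctrl.grasp_offset is the z of the grasp point in the tool frame, in m); z points along the fingers, y is the line along which they close (so a half turn about z gives the same grasp; the last joint's range is limited). The gripper opens to 85 mm and grips with 20 to 120 N. Pads are 22 mm wide; open, the fingers measure 114 mm over their backs; the gripper's body (76 mm by 85 mm) begins 54 mm behind the grasp point. The pads swing forward as they close: fully open they stand 13 mm farther back than shut.
Start: joints at [1.169, 0.707, -0.028, 1.485, 0.022, 0.951, -0.075], TCP at [0.202, -0.538, 0.21] pointing down, gripper open.
Joint ranges: [-2.71, 2.71], [-0.32, 2.16], [-1.57, 1.52], [0, 2.45], [-1.46, 4.6], [0, 2.02], [-2.83, 2.83]. Speed limits (rad/s): [1.89, 1.89, 2.57, 2.57, 3.01, 3.01, 3.01].

INTERFACE

Orientations are given as a unit quaternion [w, x, y, z].
In Python, from plant import ctrl gives the robot as it stands.
- The arm moves only by the tool drive_tool, never from a script. Its argument "commands" is a list of rows, each a list of 4 numbers: the shift along the tool's x, y, z in m, then the turn about the tool's z in degrees. A call has 1 to 10 rows; each row is the pose to reach, as a shift and turn from the pose commanded when the call began, along the tool's axes at that moment; what a row does not reach only later rows make up. A row lasts 1/12 s, in which the tool goes at most 41.7 mm and 7.16 degrees, less where a joint would pass 70% of its speed; a pose out of reach is approached as far as the arm can. A call with a gripper value outside its range is refused whole. "gripper" is the opening, from -1 (shut) to 1 (fully open), set as the call begins (left out, the last holds). The fingers move at their own pace and stop on an object; the grip force is fixed at half the most. Time passes only in rows, so rows that repeat a pose let the fingers close. It gives the time, the measured TCP pose, the force, the opening and the grip force at its end, in the units of the state.
- ctrl.observe(): the state, without advancing time (a new reading comes with each control period).
- ctrl.snapshot(name): name is "side" or "top" or "wrist"; returns the picture (480x640x3 uint8, blue, green, red); there is no depth.
- ctrl.get_calibration(name): a dict with "intrinsics" (3x3 intrinsics, pixels), "extrinsics" (4x4, takes a point from world to camera coordinates). Camera axes: x right, y down, z forward; pixel columns grow to the right and rows downward; lengths in m; the calibration is good to about 2 mm. A picture is of the moment at which its call begins: read the wrist's pose just before it. get_calibration takes no time and is no camera call; for the wrist camera it gives the pose at the moment of the call.
- ctrl.close_job(): hands the job in; it is judged then, once.
Trained networks look in the newest picture that a camera, given by its name, has taken for a name from the list of things; names that differ only in an ending like _2 or _b are one class to them, and where a whole thing is asked for, a point or a joint stands for the part that bears it (a point fixed in the world has none). Each returns a list of dicts, best first, with "score" (0 to 1); they miss things now and then, are a little off and sometimes report something else, mostly with a low value. They report only what shows in the picture. A call takes as long as a camera call. They do not tell look-alikes from the thing itself.
- ctrl.outline_of(camera, name): "region" (480x640 bool, what is visible of it) and "at" ([column, row] in pixels, amid what is visible of it).
The state is a dict: "time_s": time; "qpos": joint angles; "joint_vel": joint speeds; "tau": joint torques, N m; "position": TCP position; "eef_rot": TCP orientation; "ft_force": force on the tool from outside, world axes, zero at the start; "wrist_torque": the same for the moment, N m; "opening": finger opening in m; "finger_force": force on a finger pad.
Only numpy, scipy, OpenCV 4.12 (cv2) and the standard library are available. Lean on these libraries where they do the work, as an engineer would, in place of code of your own. Each camera call takes 0.05 s, during which the arm holds its last target. There are 200 camera calls.

TASK

The first side of these aluminium blocks has been drilled. Turn the vacuum valve knob anticlockwise to its end stop (off), lay every block flat on the vacuum clamping plate with its drilled face down, wholly on the plate and not on one another, and then, when all are in place, turn the knob clockwise to its other end stop (fully on). Leave the other things on the bench where they are.

Things in the scene. Friction and masses are not known exactly. Their poses are not given: they have to be found in the camera images.
- block1: aluminium block 82 mm (its x) by 60 mm (its y) by 28 mm thick (its z), about 0.4 kg; origin at its centre, z pointing out of the drilled face, which shows a wide dark round pocket and four small dark holes; the back is plain. Starts flat on the bench, drilled face up; stands safely on any 28 mm edge face. May be absent (None).
- block2: aluminium block 82 mm (its x) by 60 mm (its y) by 28 mm thick (its z), about 0.4 kg; origin at its centre, z pointing out of the drilled face, which shows a wide dark round pocket and four small dark holes; the back is plain. Starts flat on the bench, drilled face up; stands safely on any 28 mm edge face. May be absent (None).
- block3: aluminium block 82 mm (its x) by 60 mm (its y) by 28 mm thick (its z), about 0.4 kg; origin at its centre, z pointing out of the drilled face, which shows a wide dark round pocket and four small dark holes; the back is plain. Starts flat on the bench, drilled face up; stands safely on any 28 mm edge face. May be absent (None).
- vac_plate: fixed grey vacuum clamping plate lying on the bench, 200 mm (its x) by 380 mm (its y) by 18 mm high, flat top with a pattern of small dark suction holes; origin at the centre of its underside, so its top is 18 mm above the origin. The suction itself is not felt.
- valve (a joint): rotary vacuum valve: black knob with a raised bar grip on top of a fixed grey box 100 x 100 mm and 40 mm high with a gauge. 0 = anticlockwise end stop (off), 2.4 rad = clockwise end stop (fully on), seen from above; it starts in between and stays where it is left (friction about 0.05 N m, no spring).
- valve_grip (a point): point on the knob's axis (vertical) at the height to grip; its x axis lies along the bar grip and turns with the knob. The bar is 57 mm long, 14 mm thick and 32 mm high; this point is 77 mm above the bench, 7 mm below the top of the bar and 23 mm above the round skirt (60 mm across) under the bar
- drill_stand: wooden block 70 x 170 x 45 mm with drill bits standing in it (115 mm high in all), bystander at the back; origin under its centre
- oil_bottle: white plastic bottle 60 mm across, 150 mm high, bystander at the back; origin under its centre
- screwdriver: screwdriver 200 mm long lying on the left, bystander; origin under its middle
- wrench: wrench 180 mm long lying on the right, bystander; origin under its middle
Things that resemble listed ones, but are neither listed nor needed, are in the scene too. What is shaped like the block1 but blue or red is not meant. Leave any blue look-alike of the block3 alone.

How it is judged:
By the outcome, as a careful person would: the job done as asked, in the order asked, and still so for the second after the job is handed in, with the robot touching nothing.
Of block1, block2, block3 only 2 to 3 are there at a start; the rules pass over those that are not, and their reading is None.
At some moment in a run one of block1, block2, block3 may be knocked a few centimetres aside while the robot is not near it.
Once in a run the grip may slacken for a moment while it holds something.
It also fails if it takes over 210 s, if anything falls off the work surface, if the arm or the gripper's body presses on something with over 40 N, if the wrist force passes 120 N, or if a joint passes its speed limit or range.

## Working session

There is one attempt and no reset: what is moved stays moved. The work goes in short steps, Python scripts to look and compute and a tool call to move; the robot and the scene stay as the last step left them, time stands still between calls to the robot, and variables do not carry over. Pictures are saved under pics/ and viewed, at most 14 in all, crops included, and the job is handed in when it is done.

Besides the shell and the picture viewer there is one more tool, called by a JSON object that holds its "method" and its "body". drive_tool: Moves the arm, as the interface text tells. Its arguments: {"type":"object","properties":{"commands":{"type":"array"},"gripper":{"type":"number"}},"required":["commands"]}

```bash
ls; mkdir -p pics
cat > h.py <<'E'
import numpy as np, cv2
from plant import ctrl
def cal(c):
    k=ctrl.get_calibration(c); return np.array(k["intrinsics"]),np.array(k["extrinsics"])
def toz(c,px,z,KE=None):
    K,E=KE or cal(c); R=E[:3,:3]; t=E[:3,3]
    px=np.atleast_2d(px).astype(float)
    d=(R.T@np.linalg.inv(K)@np.c_[px,np.ones(len(px))].T).T; o=-R.T@t
    return o+d*((z-o[2])/d[:,2])[:,None]
def rect(reg,c,z,KE=None):
    cs,_=cv2.findContours(reg.astype(np.uint8),cv2.RETR_EXTERNAL,cv2.CHAIN_APPROX_NONE)
    p=max(cs,key=cv2.contourArea)[:,0]
    w=toz(c,p,z,KE)[:,:2]
    (cx,cy),(a,b),ang=cv2.minAreaRect((w*1000).astype(np.float32))
    if b>a: a,b,ang=b,a,ang+90
    return np.round([cx,cy,a,b,(ang+90)%180-90],1)  # mm, long axis angle deg
E
python3 - <<'E'
from h import *
print(ctrl.observe())
for c in ("top","side"):
    im=ctrl.snapshot(c); cv2.imwrite(f"pics/{c}0.png",im)
    if c=="top":
        for n,z in (("block1",.028),("vac_plate",.018),("valve",.04),("drill_stand",.045),("oil_bottle",.15),("screwdriver",.02),("wrench",.01)):
            for r in ctrl.outline_of(c,n):
                m=r["region"]; print(n,round(r["score"],2),np.round(r["at"]),rect(m,c,z),im[m].mean(0).round())
print(cal("top"))
E
```

```text
pics
{'time_s': 0.0, 'qpos': array([ 1.16929881,  0.70707008, -0.02763259,  1.48497429,  0.02195937,
        0.95090642, -0.07548523]), 'joint_vel': array([ 0.00068544, -0.00148994,  0.00020091,  0.00161232,  0.00127574,
        0.00015898, -0.00103008]), 'tau': array([ 3.04336099e-04, -8.83214307e+01,  1.23463601e+00, -2.36166412e+01,
        1.68725301e-02,  6.54882722e-03,  3.41019995e-05]), 'position': array([ 0.2023677 , -0.5379168 ,  0.21005205]), 'eef_rot': array([-5.21345905e-04,  9.83861437e-01,  1.78931254e-01, -8.99434457e-05]), 'ft_force': array([-0.42487103,  1.04465643,  0.54013033]), 'wrist_torque': array([ 0.03898285,  0.01023715, -0.02182419]), 'finger_force': 0.0, 'opening': 0.08520307028829067}
block1 0.96 [199. 251.] [598.5 323.5  85.7  65.1 -63.8] [188. 191. 188.]
block1 0.95 [481. 226.] [ 653.1 -478.5   87.8   65.6   66.6] [140.  75.  47.]
block1 0.89 [378. 164.] [ 833.6 -188.4   87.    66.3  -78.1] [ 40.  46. 134.]
block1 0.78 [434. 255.] [ 583.3 -345.2   87.6   61.   -53.2] [193. 196. 191.]
block1 0.63 [154. 217.] [692.  446.9  85.2  65.  -63.6] [177.  95.  68.]
valve 0.77 [196. 333.] [374.8 324.3  57.2  53.4  88.9] [44. 45. 47.]
drill_stand 0.82 [280. 187.] [770.6  97.4 169.7  75.2  89. ] [118. 182. 213.]
oil_bottle 0.77 [336. 184.] [746.1 -60.4  72.4  55.   -1.2] [141. 147. 153.]
screwdriver 0.98 [144. 301.] [454.1 462.1 104.2  26.2  17.5] [49. 56. 68.]
wrench 0.95 [476. 281.] [ 482.4 -469.   175.4   38.   -11.7] [176. 175. 177.]
(array([[505.09178004,   0.        , 319.38398141],
       [  0.        , 505.09178004, 236.35201459],
       [  0.        ,   0.        ,   1.        ]]), array([[-0.01894127, -0.99978959,  0.00787414, -0.00530876],
       [-0.98977205,  0.01763656, -0.14156359,  0.62515085],
       [ 0.14139493, -0.010475  , -0.98989785,  1.36156759],
       [ 0.        ,  0.        ,  0.        ,  1.        ]]))
```

View pics/top0.png

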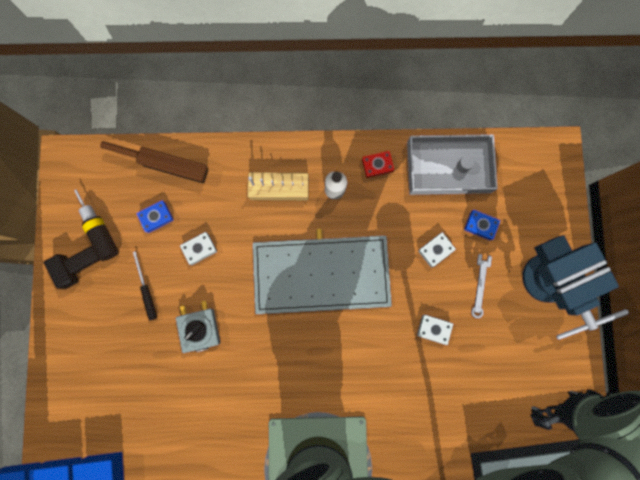

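View pics/side0.png

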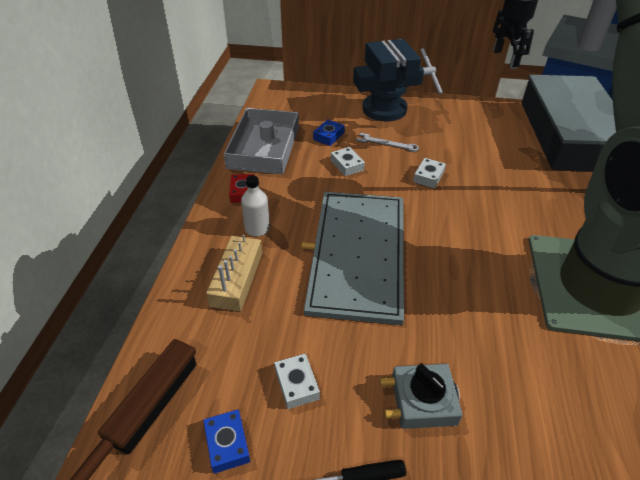

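The top view shows three white blocks at about (199,250), (437,249) and (435,330). The blue and red ones are decoys. The plate is at (254–391, 236–313) and the valve at (197,331). The tool stays vertical, so I'll flip each block by pivoting it in the grip against the plate edge. First I'll measure everything and go to the valve.

```bash
cat >> h.py <<'E'
def yaw(o=None):
    o=o or ctrl.observe(); w,x,y,z=o["eef_rot"]; return np.degrees(2*np.arctan2(y,x))
def go(*targets,start=None):
    """targets (x,y,z_tcp,yaw deg) mm; prints tool shifts in m / turn, each from the previous target"""
    o=ctrl.observe(); p=np.array(o["position"])*1000; a=yaw(o)
    if start: p=np.array(start[:3],float); a=start[3]
    for t in targets:
        d=np.array(t[:3],float)-p; c,s=np.cos(np.radians(a)),np.sin(np.radians(a))
        turn=-((t[3]-a+180)%360-180)
        print("  shift",np.round(np.array([c*d[0]+s*d[1],s*d[0]-c*d[1],-d[2]])/1000,4),"turn",round(turn,1))
        p=np.array(t[:3],float); a=t[3]
def st():
    o=ctrl.observe(); print("t",round(o["time_s"],1),"pos",(o["position"]*1000).round(1),"yaw",round(yaw(o),1),"F",o["ft_force"].round(1),"open",round(o["opening"]*1000,1),"ff",round(o["finger_force"],1),"q7",round(o["qpos"][6],2))
def whites(im,c="top",z=.028,KE=None,amin=250,amax=1500):
    hsv=cv2.cvtColor(im,cv2.COLOR_BGR2HSV); m=((hsv[...,1]<45)&(hsv[...,2]>165)).astype(np.uint8)
    n,l,s,ce=cv2.connectedComponentsWithStats(m)
    for i in range(1,n):
        if amin<s[i,4]<amax: print("white",ce[i].round(),s[i,4],rect(l==i,c,z,KE))
E
python3 - <<'E'
from h import *
im=cv2.imread("pics/top0.png"); whites(im)
print("plate top",toz("top",[[254,242],[387,236],[391,304],[257,313]],.018)[:,:2].round(3).tolist())
print("plate side",toz("side",[[324,196],[404,198],[403,317],[311,313]],.018)[:,:2].round(3).tolist())
print("box top",toz("top",[[178,312],[214,309],[218,346],[181,351]],.04)[:,:2].round(3).tolist())
print("box side",toz("side",[[395,368],[449,366],[460,397],[402,408]],.04)[:,:2].round(3).tolist())
print("bar top",toz("top",[[187,338],[204,325]],.084)[:,:2].round(3).tolist())
print("bar side",toz("side",[[417,367],[441,388]],.084)[:,:2].round(3).tolist())
cv2.imwrite("pics/v.png",np.hstack([cv2.resize(im[285:375,150:240],(400,400),interpolation=cv2.INTER_CUBIC),cv2.resize(cv2.imread("pics/side0.png")[345:435,380:470],(400,400),interpolation=cv2.INTER_CUBIC)]))
go((480,-150,250,20),(440,220,250,20))
E
```

```text
white [430. 172.] 649 [ 806.9 -355.9  139.6  103.4   89. ]
white [198. 248.] 549 [600.7 325.2  81.6  64.1 -63. ]
white [437. 249.] 536 [ 584.8 -348.    84.    61.5  -53.6]
white [369. 276.] 967 [ 519.7 -165.7  178.9   76.3  -16.9]
white [481. 287.] 313 [ 477.9 -466.6  173.    24.8  -12.8]
white [436. 329.] 552 [ 363.  -331.3   82.    60.9   71.9]
plate top [[0.616, 0.168], [0.626, -0.209], [0.435, -0.213], [0.417, 0.16]]
plate side [[0.626, -0.184], [0.427, -0.208], [0.417, 0.16], [0.599, 0.179]]
box top [[0.424, 0.373], [0.43, 0.275], [0.331, 0.263], [0.32, 0.363]]
box side [[0.43, 0.291], [0.335, 0.272], [0.319, 0.33], [0.415, 0.365]]
bar top [[0.356, 0.336], [0.389, 0.292]]
bar side [[0.397, 0.311], [0.358, 0.344]]
  shift [ 0.3964 -0.2656 -0.0396] turn 0.6
  shift [ 0.089  -0.3614 -0.    ] turn 0
```

View pics/v.png

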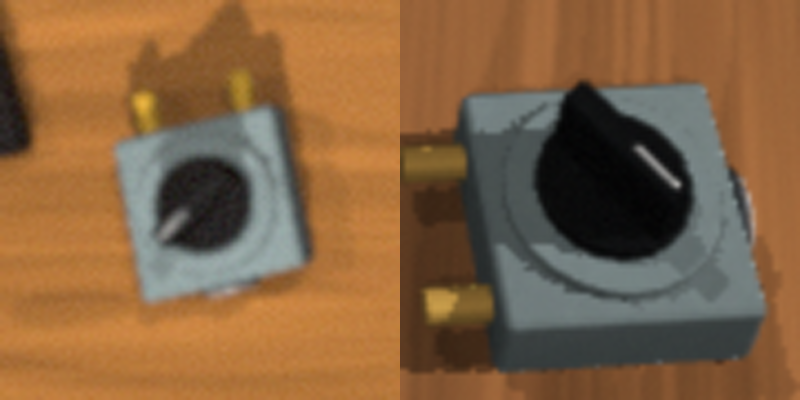

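Bar is about -47° (≡133°) and the knob axis is about (376,319). I'm moving toward the valve and turning on the way.

{"method": "drive_tool", "body": {"commands": [[0.2,-0.13,-0.04,-20],[0.396,-0.265,-0.04,-40],[0.396,-0.265,-0.04,-60],[0.396,-0.265,-0.04,-60],[0.396,-0.265,-0.04,-60],[0.396,-0.265,-0.04,-60],[0.396,-0.265,-0.04,-60],[0.396,-0.265,-0.04,-60],[0.396,-0.265,-0.04,-60],[0.396,-0.265,-0.04,-60]]}}

```text
time_s: 1.28
position: [0.4448, -0.1991, 0.2462]
eef_rot: [0.0, 0.761, 0.648, 0.0]
ft_force: [1.1, -1.2, 0.6]
opening: 0.0854
finger_force: 0.0
```

Run:
```python
from h import *
st(); go((450,100,230,105),(376,319,200,133))
```

```text
t 1.3 pos [ 444.8 -199.1  246.2] yaw 80.8 F [ 1.1 -1.2  0.6] open 85.4 ff 0.0 q7 -0.02
  shift [ 0.2961 -0.0426  0.0162] turn -24.2
  shift [ 0.2307 -0.0148  0.03  ] turn -28
```

{"method": "drive_tool", "body": {"commands": [[0.296,-0.043,0.016,-24],[0.296,-0.043,0.016,-24],[0.296,-0.043,0.016,-24],[0.296,-0.043,0.016,-24],[0.296,-0.043,0.016,-24],[0.296,-0.043,0.016,-24],[0.296,-0.043,0.016,-24],[0.296,-0.043,0.016,-24],[0.296,-0.043,0.016,-24],[0.296,-0.043,0.016,-24]]}}

```text
time_s: 2.12
position: [0.4498, 0.0984, 0.2298]
eef_rot: [0.0, 0.611, 0.792, -0.0]
ft_force: [-0.1, -0.9, -0.2]
opening: 0.0856
finger_force: 0.0
```

{"method": "drive_tool", "body": {"commands": [[0.231,-0.015,0.03,-28],[0.231,-0.015,0.03,-28],[0.231,-0.015,0.03,-28],[0.231,-0.015,0.03,-28],[0.231,-0.015,0.03,-28],[0.231,-0.015,0.03,-28],[0.231,-0.015,0.03,-28],[0.231,-0.015,0.03,-28],[0.231,-0.015,0.03,-28],[0.231,-0.015,0.03,-28]]}}

```text
time_s: 2.95
position: [0.3781, 0.3165, 0.2]
eef_rot: [0.0, 0.403, 0.915, -0.0]
ft_force: [0.6, -0.1, 0.2]
opening: 0.0855
finger_force: 0.0
```

Run:
```python
from h import *
st(); K,E=cal("wrist"); im=ctrl.snapshot("wrist"); cv2.imwrite("pics/w1.png",im)
np.savez("pics/w1.npz",K=K,E=E)
for r in ctrl.outline_of("wrist","valve"): print(r["score"],r["at"],rect(r["region"],"wrist",.06,(K,E)))
```

```text
t 3.0 pos [378.1 316.5 200. ] yaw 132.5 F [ 0.6 -0.1  0.2] open 85.5 ff 0.0 q7 -0.42
0.62 [318.5, 204.5] [372.2 325.2  61.   58.1  -2. ]
```

View pics/w1.png

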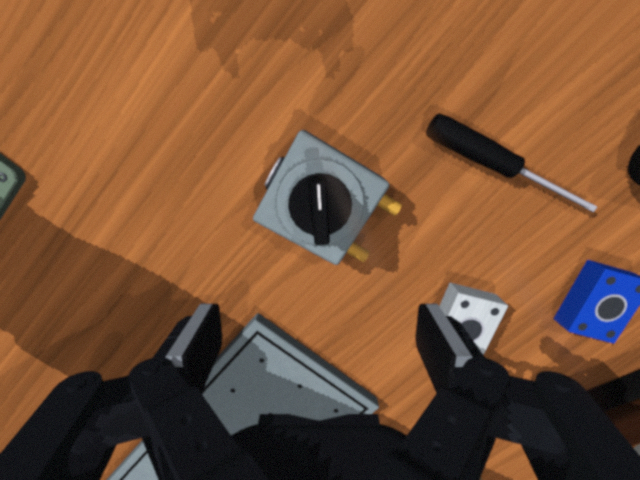

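The bar runs (318,186)–(321,242) in this view, almost exactly along the tool x axis.

Run:
```python
from h import *
d=np.load("pics/w1.npz"); KE=(d["K"],d["E"])
b=toz("",[[318,184],[321,242]],.08,KE)[:,:2]; print(b.round(4),b.mean(0),np.degrees(np.arctan2(*(b[0]-b[1])[::-1])))
print(toz("",[[320,204]],.05,KE))
print("box",toz("",[[303,131],[388,185],[338,263],[254,217]],.04,KE)[:,:2].mean(0))
print("plate corner",toz("",[[259,317],[378,405]],.018,KE)[:,:2])
print(KE[1].round(3))
c=b.mean(0)*1000
go((374,321,58,131))
```

```text
[[0.3544 0.3412]
 [0.3908 0.3052]] [0.37259158 0.32320461] 135.36462551874746
[[0.37190535 0.32472931 0.05      ]]
box [0.37220807 0.32559028]
plate corner [[0.4153239  0.1729922 ]
 [0.60956775 0.1756108 ]]
[[ 0.738  0.675  0.    -0.492]
 [ 0.639 -0.699  0.321 -0.058]
 [ 0.216 -0.237 -0.947  0.364]
 [ 0.     0.     0.     1.   ]]
  shift [ 5.600e-03 -1.000e-04  1.421e-01] turn 1.5
```

Run:
```python
from h import *
go((373,324,100,135),(373,324,61,135))
```

```text
shift [0.0085 0.0012 0.1001] turn -2.5
  shift [0.    0.    0.039] turn 0
```

Descend, grip, then turn anticlockwise (negative turn) in steps.

{"method": "drive_tool", "body": {"commands": [[0.009,0.001,0.04,-2.5],[0.009,0.001,0.08,-2.5],[0.009,0.001,0.12,-2.5],[0.009,0.001,0.139,-2.5],[0.009,0.001,0.139,-2.5],[0.009,0.001,0.139,-2.5]]}}

```text
time_s: 3.55
position: [0.3719, 0.325, 0.0611]
eef_rot: [-0.0, 0.382, 0.924, -0.0]
ft_force: [1.0, 0.8, 0.2]
opening: 0.0853
finger_force: 0.0
```

{"method": "drive_tool", "body": {"commands": [[0,0,0,0],[0,0,0,0],[0,0,0,0],[0,0,0,0],[0,0,0,0],[0,0,0,0],[0,0,0,0],[0,0,0,0],[0,0,0,0],[0,0,0,0]], "gripper": -1}}

```text
time_s: 4.38
position: [0.3718, 0.3253, 0.0613]
eef_rot: [0.0, 0.382, 0.924, 0.0]
ft_force: [-0.9, -2.9, 9.8]
opening: 0.0107
finger_force: 58.7
```

{"method": "drive_tool", "body": {"commands": [[0,0,0,-5],[0,0,0,-10],[0,0,0,-15],[0,0,0,-20],[0,0,0,-25],[0,0,0,-30],[0,0,0,-30]]}}

```text
time_s: 4.97
position: [0.3714, 0.3245, 0.0612]
eef_rot: [-0.0, 0.127, 0.992, -0.001]
ft_force: [-5.2, -6.7, 17.7]
opening: 0.0102
finger_force: 60.0
```

Run:
```python
from h import *
st(); print(ctrl.observe()["wrist_torque"])
```

```text
t 5.0 pos [371.4 324.5  61.2] yaw 165.4 F [-5.2 -6.7 17.7] open 10.2 ff 60.0 q7 -0.2
[-1.53999908  1.24508768 -0.01821046]
```

{"method": "drive_tool", "body": {"commands": [[0,0,-0.002,-7],[0,0,-0.002,-14],[0,0,-0.002,-21],[0,0,-0.002,-28],[0,0,-0.002,-35],[0,0,-0.002,-35]]}}

```text
time_s: 5.47
position: [0.3712, 0.3235, 0.0618]
eef_rot: [-0.002, -0.178, 0.984, -0.002]
ft_force: [-1.7, -5.0, -15.2]
opening: 0.0095
finger_force: 67.1
```

Run:
```python
from h import *
st(); print(ctrl.observe()["wrist_torque"])
```

```text
t 5.5 pos [371.2 323.5  61.8] yaw 200.5 F [ -1.7  -5.  -15.2] open 9.5 ff 67.1 q7 0.26
[-1.19399273  0.50538494 -0.87069188]
```

{"method": "drive_tool", "body": {"commands": [[0,0,0,-4],[0,0,0,-8],[0,0,0,-8],[0,0,0,-8]]}}

```text
time_s: 5.8
position: [0.3719, 0.3255, 0.0633]
eef_rot: [0.0, -0.243, 0.97, 0.0]
ft_force: [0.0, -0.0, 4.1]
opening: 0.0001
finger_force: 2.3
```

Run:
```python
from h import *
st(); print(ctrl.observe()["wrist_torque"])
im=ctrl.snapshot("wrist"); cv2.imwrite("pics/w2.png",np.hstack([im[150:470,150:500],cv2.resize(ctrl.snapshot("side")[330:430,360:470],(352,320))]))
```

```text
t 5.8 pos [371.9 325.5  63.3] yaw 208.1 F [ 0.  -0.   4.1] open 0.1 ff 2.3 q7 0.37
[-0.1727267   0.17770527  0.06609434]
```

View pics/w2.png

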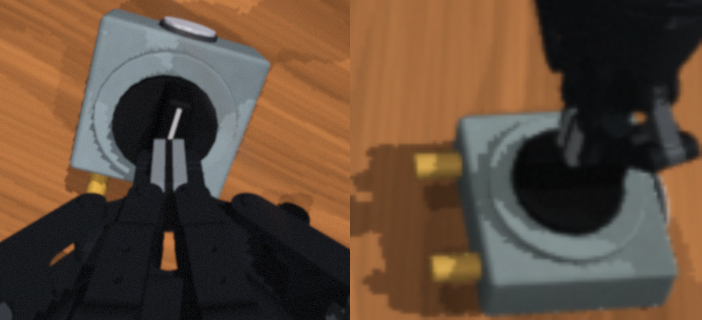

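The fingers slipped off the bar, with the opening at 0. I'll open, rise and look.

{"method": "drive_tool", "body": {"commands": [[0,0,-0.03,0],[0,0,-0.06,0],[0,0,-0.1,0],[0,0,-0.137,0],[0,0,-0.137,0],[0,0,-0.137,0]], "gripper": 1}}

```text
time_s: 6.4
position: [0.3723, 0.3257, 0.2014]
eef_rot: [0.001, -0.242, 0.97, 0.001]
ft_force: [-0.5, -0.4, -1.1]
opening: 0.0722
finger_force: 0.0
```

Run:
```python
from h import *
st(); K,E=cal("wrist"); im=ctrl.snapshot("wrist"); cv2.imwrite("pics/w3.png",im[60:360,170:470])
np.savez("pics/w3.npz",K=K,E=E)
```

```text
t 6.4 pos [372.3 325.7 201.4] yaw 208.0 F [-0.5 -0.4 -1.1] open 72.2 ff 0.0 q7 0.61
```

View pics/w3.png

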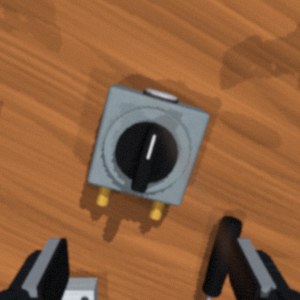

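Run:
```python
from h import *
d=np.load("pics/w3.npz"); KE=(d["K"],d["E"])
b=toz("",[[153+170,122+60],[138+170,190+60]],.08,KE)[:,:2]; print(b.round(4),b.mean(0),np.degrees(np.arctan2(*(b[0]-b[1])[::-1])))
q=[[110,86],[209,113],[179,206],[89,182]]
bx=toz("",np.array(q)+[170,60],.04,KE)[:,:2]; print("box",bx.round(3).tolist(),bx.mean(0))
print("skirt",toz("",[[147+170,153+60]],.05,KE))
go((371,324,66,197),(371,324,66,197))
```

```text
[[0.3391 0.3131]
 [0.3988 0.33  ]] [0.36896447 0.32153053] -164.17576542412905
box [[0.334, 0.266], [0.313, 0.359], [0.409, 0.382], [0.428, 0.288]] [0.37100857 0.32387749]
skirt [[0.37204439 0.32474467 0.05      ]]
  shift [ 0.0015 -0.0006  0.1341] turn 11.1
  shift [-0.  0. -0.] turn 0
```

{"method": "drive_tool", "body": {"commands": [[0.001,0.001,0.04,6],[0.001,0.001,0.08,12],[0.001,0.001,0.12,12],[0.001,0.001,0.139,12],[0.001,0.001,0.139,12],[0.001,0.001,0.139,12]]}}

```text
time_s: 6.95
position: [0.3697, 0.3256, 0.0604]
eef_rot: [-0.001, -0.141, 0.99, -0.0]
ft_force: [0.5, 0.2, 1.2]
opening: 0.0855
finger_force: 0.0
```

{"method": "drive_tool", "body": {"commands": [[0,0,0,0],[0,0,0,0],[0,0,0,0],[0,0,0,0],[0,0,0,0],[0,0,0,0],[0,0,0,0],[0,0,0,0],[0,0,0,0],[0,0,0,0]], "gripper": -1}}

```text
time_s: 7.78
position: [0.3713, 0.3238, 0.0614]
eef_rot: [0.001, -0.139, 0.99, -0.002]
ft_force: [2.4, -13.3, 18.5]
opening: 0.0104
finger_force: 58.9
```

{"method": "drive_tool", "body": {"commands": [[0,0,0,-3],[0,0,0,-6],[0,0,0,-6]]}}

```text
time_s: 8.03
position: [0.3713, 0.3238, 0.0613]
eef_rot: [0.0, -0.192, 0.981, -0.002]
ft_force: [2.5, -12.4, 18.9]
opening: 0.0103
finger_force: 63.8
```

Run:
```python
from h import *
st(); print(ctrl.observe()["wrist_torque"])
```

```text
t 8.0 pos [371.3 323.8  61.3] yaw 202.2 F [  2.5 -12.4  18.9] open 10.3 ff 63.8 q7 0.28
[-2.86752504 -0.42222365 -0.85119662]
```

The torque reached −0.85 N·m within 6°, against 0.05 N·m of knob friction. The knob is at the anticlockwise stop (bar about 197°). I'll release it and go to the left block.

{"method": "drive_tool", "body": {"commands": [[0,0,0,2],[0,0,0,2],[0,0,0,2],[0,0,0,2],[0,0,-0.04,2],[0,0,-0.08,2],[0,0,-0.12,2],[0,0,-0.14,2],[0,0,-0.14,2]], "gripper": 1}}

```text
time_s: 8.78
position: [0.3711, 0.3269, 0.2047]
eef_rot: [0.002, -0.175, 0.985, 0.002]
ft_force: [-0.2, 0.1, -0.6]
opening: 0.0852
finger_force: 0.0
```

Run:
```python
from h import *
st(); K,E=cal("wrist"); im=ctrl.snapshot("wrist"); 
b=ctrl.snapshot("top"); whites(b)
go((560,330,220,117))
```

```text
t 8.8 pos [371.1 326.9 204.7] yaw 200.1 F [-0.2  0.1 -0.6] open 85.2 ff 0.0 q7 0.5
white [235.  18.] 256 [1299.6  227.7   86.7   38.8   89.2]
white [474. 158.] 621 [ 849.1 -464.9   90.1   69.4   -3.4]
white [336. 188.] 273 [763.9 -68.2  57.7  54.2 -87.1]
white [198. 248.] 550 [600.7 325.2  81.6  64.1 -63. ]
white [437. 249.] 540 [ 584.6 -347.5   83.8   61.2  -53.6]
white [481. 284.] 372 [ 479.2 -466.5  174.4   34.4   -8.9]
white [587. 324.] 290 [ 376.5 -743.8  169.8   48.9  -75.3]
white [436. 329.] 558 [ 363.4 -331.3   81.9   61.6   71.4]
  shift [-0.1793 -0.0611 -0.0189] turn 83.1
```

{"method": "drive_tool", "body": {"commands": [[-0.179,-0.061,-0.019,83],[-0.179,-0.061,-0.019,83],[-0.179,-0.061,-0.019,83],[-0.179,-0.061,-0.019,83],[-0.179,-0.061,-0.019,83],[-0.179,-0.061,-0.019,83],[-0.179,-0.061,-0.019,83],[-0.179,-0.061,-0.019,83],[-0.179,-0.061,-0.019,83],[-0.179,-0.061,-0.019,83]]}}

```text
time_s: 9.72
position: [0.5592, 0.3298, 0.2181]
eef_rot: [-0.0, 0.436, 0.9, -0.001]
ft_force: [-0.2, 0.3, -0.0]
opening: 0.0853
finger_force: 0.0
```

{"method": "drive_tool", "body": {"commands": [[0,0,0,12],[0,0,0,12],[0,0,0,12],[0,0,0,12]]}}

```text
time_s: 10.05
position: [0.5592, 0.33, 0.2188]
eef_rot: [-0.0, 0.523, 0.852, -0.001]
ft_force: [0.5, 0.2, -0.6]
opening: 0.0855
finger_force: 0.0
```

Run:
```python
from h import *
st(); K,E=cal("wrist"); im=ctrl.snapshot("wrist"); cv2.imwrite("pics/w4.png",im)
np.savez("pics/w4.npz",K=K,E=E)
whites(im,"wrist",.028,(K,E),1000,40000)
for r in ctrl.outline_of("wrist","block1"): print(r["score"],r["at"],rect(r["region"],"wrist",.028,(K,E)))
for r in ctrl.outline_of("wrist","vac_plate"): print(r["score"],r["at"],rect(r["region"],"wrist",.018,(K,E)))
```

```text
t 10.1 pos [559.2 330.  218.8] yaw 116.9 F [ 0.5  0.2 -0.6] open 85.5 ff 0.0 q7 -0.36
white [351. 221.] 3246 [599.5 327.8  82.   59.8 -62.9]
white [612. 398.] 2665 [1033.7  269.8  189.7   46.6  -19.7]
0.92 [489.0, 158.2] [689.4 449.9  82.2  71.1 -63.2]
0.78 [353.0, 218.7] [598.7 329.3  87.2  60.2 -62.6]
0.91 [222.4, 343.9] [516.9  79.5 204.4 200.5 -88.5]
0.44 [290.7, 25.8] [498.8 478.6 199.1  26.3  16.8]
```

View pics/w4.png

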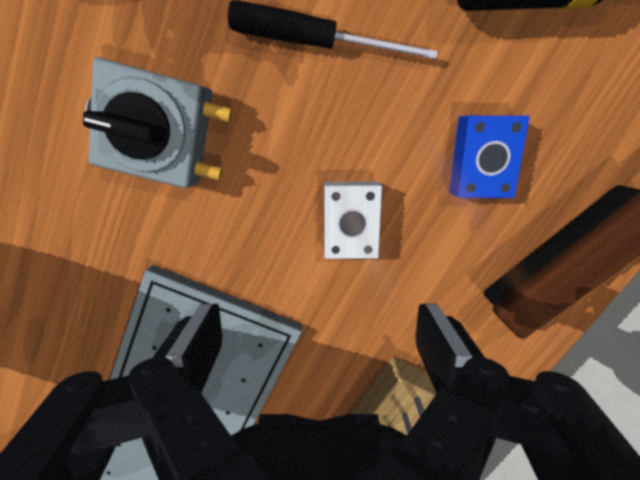

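Run:
```python
from h import *
d=np.load("pics/w4.npz"); KE=(d["K"],d["E"])
im=cv2.imread("pics/w4.png")
cv2.imwrite("pics/w4c.png",cv2.resize(im[255:345,130:310],(800,400),interpolation=cv2.INTER_CUBIC))
print("z0",toz("",[[150,268],[302,328]],.0,KE)[:,:2].round(3).tolist()); print("z18",toz("",[[150,268],[302,328]],.018,KE)[:,:2].round(3).tolist())
cx,cy,a=599.5,327.8,117.1
p=np.array([cx,cy])+21*np.array([np.cos(np.radians(a)),np.sin(np.radians(a))]); print(p)
go((p[0],p[1],80,a),(p[0],p[1],0,a))
```

```text
z0 [[0.414, 0.16], [0.616, 0.168]]
z18 [[0.419, 0.172], [0.612, 0.179]]
[589.93355695 346.4944689 ]
  shift [0.001  0.0347 0.1394] turn -0.3
  shift [0.   0.   0.08] turn -0.0
```

View pics/w4c.png

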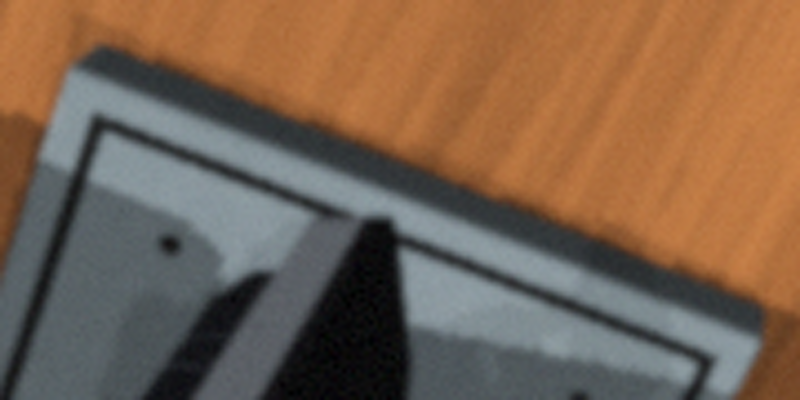

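The bench-level plate edge runs (414,160)→(616,168) mm, so the plate yaw is 2.3° and its centre is about (523,-25). Now I grip the left block near its outer end.

{"method": "drive_tool", "body": {"commands": [[0.001,0.035,0.04,0],[0.001,0.035,0.08,0],[0.001,0.035,0.12,0],[0.001,0.035,0.16,0],[0.001,0.035,0.2,0],[0.001,0.035,0.219,0],[0.001,0.035,0.219,0],[0.001,0.035,0.219,0],[0.001,0.035,0.219,0]]}}

```text
time_s: 10.95
position: [0.5912, 0.3473, 0.0029]
eef_rot: [0.0, 0.525, 0.851, 0.001]
ft_force: [0.4, 0.8, 1.1]
opening: 0.085
finger_force: 0.0
```

{"method": "drive_tool", "body": {"commands": [[0,0,0,0],[0,0,0,0],[0,0,0,0],[0,0,0,0],[0,0,0,0],[0,0,0,0],[0,0,0,0],[0,0,0,0]], "gripper": -1}}

```text
time_s: 11.62
position: [0.5932, 0.3492, 0.0071]
eef_rot: [0.002, 0.525, 0.851, 0.005]
ft_force: [-8.0, -2.5, 62.8]
opening: 0.0004
finger_force: 31.4
```

{"method": "drive_tool", "body": {"commands": [[0,0,-0.02,0],[0,0,-0.04,0],[0,0,-0.06,0],[0,0,-0.06,0]]}}

```text
time_s: 11.95
position: [0.5919, 0.3478, 0.0656]
eef_rot: [0.001, 0.525, 0.851, 0.003]
ft_force: [-0.4, 0.5, 0.2]
opening: 0.0001
finger_force: 0.0
```

Run:
```python
from h import *
st()
# P target: edge mid + d*outward normal
import math
n=np.array([math.cos(math.radians(92.3)),math.sin(math.radians(92.3))]); e=np.array([515,164.])
for d in (45,24): print(d,(e+d*n).round(1))
p=e+45*n; q=e+24*n
go((p[0],p[1],62,92.3),(q[0],q[1],50,92.3))
cv2.imwrite("pics/s1.png",ctrl.snapshot("side")[250:480,200:500])
```

```text
t 11.9 pos [591.9 347.8  65.6] yaw 116.7 F [-0.4  0.5  0.2] open 0.1 ff 0.0 q7 -0.4
45 [513.2 209. ]
24 [514. 188.]
  shift [-0.0887 -0.1326  0.0036] turn 24.4
  shift [-0.021  0.     0.012] turn -0.0
```

View pics/s1.png

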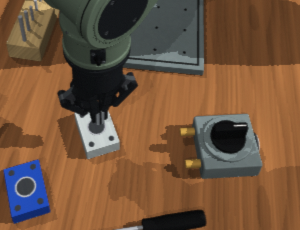

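Run:
```python
from h import *
K,E=cal("wrist"); im=ctrl.snapshot("wrist"); cv2.imwrite("pics/w5.png",im)
whites(im,"wrist",.028,(K,E),500,60000); t=ctrl.snapshot("top"); whites(t)
print(ctrl.grasp_offset)
```

```text
white [555. 183.] 535 [694.  452.4  32.8  32.6  78.3]
white [317. 270.] 5783 [598.9 328.9  79.1  59.4 -62.7]
white [474. 158.] 623 [ 850.5 -465.1   92.8   69.4   -3.7]
white [336. 188.] 274 [763.9 -68.4  57.5  54.4 -86.8]
white [437. 249.] 539 [ 584.9 -347.6   84.3   60.9  -53.6]
white [481. 284.] 376 [ 480.1 -466.2  176.1   34.5   -9.3]
white [587. 324.] 291 [ 372.1 -742.9  169.7   48.7  -65.7]
white [436. 329.] 554 [ 363.3 -331.3   81.7   61.8   72. ]
white [249. 401.] 1134 [178.7 182.1 243.5  43.8  28. ]
white [286. 465.] 833 [ 20.6  70.7 124.2  75.3  88.8]
-0.0187
```

View pics/w5.png

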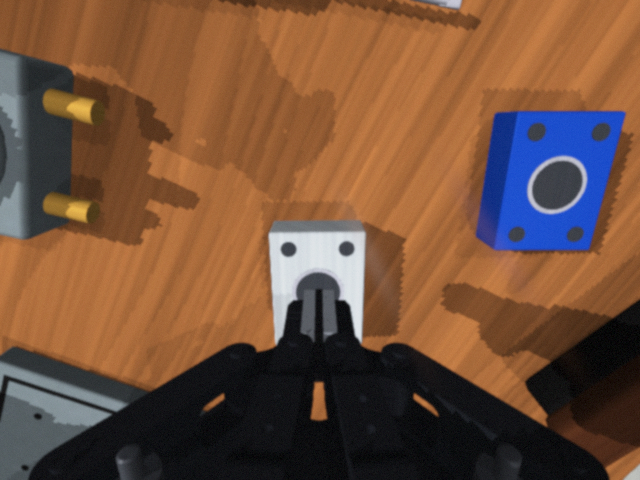

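Run:
```python
from h import *
K,E=cal("wrist"); o=ctrl.observe(); p=o["position"]
for dz in (0,.01,.0187,.03,.04):
    q=E[:3,:3]@(p+[0,0,dz])+E[:3,3]; u=K@q; print(dz,(u[:2]/u[2]).round(1))
st()
```

```text
0 [319.8 287.1]
0.01 [319.9 296.2]
0.0187 [320. 305.]
0.03 [320.1 317.8]
0.04 [320.2 330.7]
t 12.1 pos [590.3 346.6  61.1] yaw 116.7 F [-0.2 -0.4  0.4] open -0.2 ff 0.0 q7 -0.4
```

{"method": "drive_tool", "body": {"commands": [[0,0,0,0],[0,0,0,0],[0,0,0,0],[0,0,0,0],[0,0,0,0],[0,0,0,0],[0,0,0,0],[0,0,0,0]], "gripper": 1}}

```text
time_s: 12.77
position: [0.5903, 0.3467, 0.0609]
eef_rot: [-0.0, 0.525, 0.851, 0.0]
ft_force: [-0.5, -0.1, -0.7]
opening: 0.0857
finger_force: 0.0
```

{"method": "drive_tool", "body": {"commands": [[0,0,0.02,0],[0,0,0.04,0],[0,0,0.06,0],[0,0,0.06,0],[0,0,0.06,0]]}}

```text
time_s: 13.18
position: [0.59, 0.3466, 0.0007]
eef_rot: [-0.0, 0.525, 0.851, -0.0]
ft_force: [0.1, 0.4, -0.3]
opening: 0.0856
finger_force: 0.0
```

{"method": "drive_tool", "body": {"commands": [[0,0,0,0],[0,0,0,0]], "gripper": 0.2}}

```text
time_s: 13.35
position: [0.5909, 0.3471, 0.0024]
eef_rot: [0.0, 0.525, 0.851, 0.001]
ft_force: [0.3, -0.4, 0.2]
opening: 0.0639
finger_force: 0.0
```

{"method": "drive_tool", "body": {"commands": [[0,0,0,0],[0,0,0,0]]}}

```text
time_s: 13.52
position: [0.5916, 0.3475, 0.0039]
eef_rot: [0.001, 0.525, 0.851, 0.002]
ft_force: [-2.5, -1.6, 25.3]
opening: 0.0512
finger_force: 12.9
```

Run:
```python
from h import *
st()
im=ctrl.snapshot("wrist")[60:400,150:490]; s=ctrl.snapshot("side")[300:430,230:360]
cv2.imwrite("pics/c1.png",np.hstack([im,cv2.resize(s,(340,340),interpolation=cv2.INTER_CUBIC)]))
```

```text
t 13.5 pos [591.6 347.5   3.9] yaw 116.7 F [-2.5 -1.6 25.3] open 51.2 ff 12.9 q7 -0.42
```

View pics/c1.png

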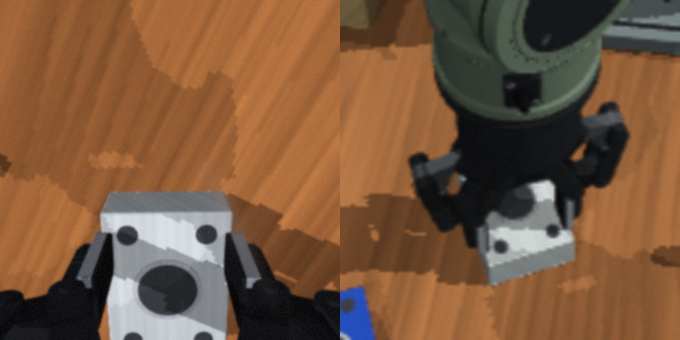

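The opening reads 51 mm on a 60 mm block, so the pads splay because the contact is too close to the tips. The pads also sit farther back when open, so I can go lower. I'll reopen, descend about 5 mm more and regrip.

{"method": "drive_tool", "body": {"commands": [[0,0,0,0],[0,0,0,0],[0,0,0,0],[0,0,0.003,0],[0,0,0.005,0],[0,0,0.005,0],[0,0,0.005,0]], "gripper": 1}}

```text
time_s: 14.2
position: [0.5902, 0.3466, -0.0044]
eef_rot: [-0.0, 0.525, 0.851, -0.0]
ft_force: [-0.0, -0.1, -0.0]
opening: 0.0852
finger_force: 0.0
```

{"method": "drive_tool", "body": {"commands": [[0,0,0,0],[0,0,0,0],[0,0,0,0]], "gripper": -1}}

```text
time_s: 14.45
position: [0.5904, 0.3467, -0.0035]
eef_rot: [0.0, 0.525, 0.851, 0.0]
ft_force: [-1.3, -0.1, 2.3]
opening: 0.0579
finger_force: 63.7
```

{"method": "drive_tool", "body": {"commands": [[0,0,0,0],[0,0,0,0]]}}

```text
time_s: 14.62
position: [0.5904, 0.3468, -0.0035]
eef_rot: [0.0, 0.525, 0.851, 0.0]
ft_force: [-1.8, -1.2, 7.5]
opening: 0.0577
finger_force: 64.0
```

{"method": "drive_tool", "body": {"commands": [[0,0,0,0],[0,0,0,0]]}}

```text
time_s: 14.78
position: [0.5904, 0.3467, -0.0035]
eef_rot: [0.0, 0.525, 0.851, 0.0]
ft_force: [-3.0, -1.7, 7.5]
opening: 0.0579
finger_force: 64.0
```

Firm grip now (57.8 mm, 64 N). Lift, turn square to the plate's left edge and approach.

{"method": "drive_tool", "body": {"commands": [[0,0,-0.02,0],[0,0,-0.04,0],[0,0,-0.06,0],[0,0,-0.06,0],[0,0,-0.06,0]]}}

```text
time_s: 15.2
position: [0.5905, 0.3467, 0.0563]
eef_rot: [0.0, 0.525, 0.851, 0.0]
ft_force: [-0.1, -0.9, -3.8]
opening: 0.0578
finger_force: 65.7
```

```bash
cat >> h.py <<'E'
import math
class Edge:
    def __init__(s,e,ang): s.e=np.array(e,float); s.a=ang; s.n=np.array([math.cos(math.radians(ang)),math.sin(math.radians(ang))])
    def at(s,d,tcpz,lat=0): 
        p=s.e+d*s.n+lat*np.array([s.n[1],-s.n[0]]); return (p[0],p[1],tcpz,s.a)
L=Edge((515,164),92.3)
E
python3 - <<'E'
from h import *
st(); go(L.at(60,50),L.at(22,18),L.at(20,8))
E
```

```text
t 15.2 pos [590.5 346.7  56.3] yaw 116.7 F [-0.1 -0.9 -3.8] open 57.8 ff 65.7 q7 -0.4
  shift [-0.0747 -0.1248  0.0063] turn 24.4
  shift [-0.038 -0.     0.032] turn -0.0
  shift [-0.002  0.     0.01 ] turn -0.0
```

{"method": "drive_tool", "body": {"commands": [[-0.037,-0.062,0.006,7],[-0.075,-0.125,0.006,14],[-0.075,-0.125,0.006,21],[-0.075,-0.125,0.006,24.4],[-0.075,-0.125,0.006,24.4],[-0.075,-0.125,0.006,24.4],[-0.075,-0.125,0.006,24.4]]}}

```text
time_s: 15.78
position: [0.5122, 0.224, 0.0493]
eef_rot: [-0.0, 0.693, 0.721, -0.0]
ft_force: [-0.3, 1.1, -2.7]
opening: 0.0578
finger_force: 66.1
```

{"method": "drive_tool", "body": {"commands": [[-0.02,0,0.01,0],[-0.038,0,0.032,0],[-0.038,0,0.032,0],[-0.039,0,0.036,0],[-0.04,0,0.04,0],[-0.04,0,0.044,0],[-0.04,0,0.044,0]]}}

```text
time_s: 16.37
position: [0.5145, 0.188, 0.0075]
eef_rot: [-0.001, 0.692, 0.722, 0.003]
ft_force: [-9.3, 11.1, 39.7]
opening: 0.0578
finger_force: 87.3
```

Run:
```python
from h import *
st(); s=ctrl.snapshot("side")[200:420,220:480]
cv2.imwrite("pics/c2.png",cv2.resize(s,(780,600),interpolation=cv2.INTER_CUBIC))
```

```text
t 16.4 pos [514.5 188.    7.5] yaw 92.5 F [-9.3 11.1 39.7] open 57.8 ff 87.3 q7 -0.76
```

View pics/c2.png

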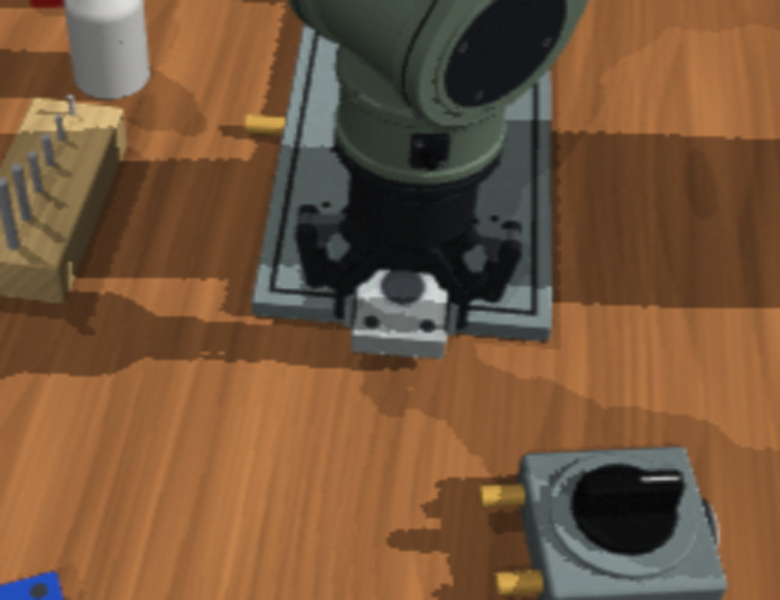

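Pivoting is working: the block is tilting, with 40 N up. I continue in and down gently.

{"method": "drive_tool", "body": {"commands": [[-0.002,0,0.001,0],[-0.004,0,0.002,0],[-0.006,0,0.003,0],[-0.006,0,0.003,0]]}}

```text
time_s: 16.75
position: [0.5144, 0.1879, 0.0069]
eef_rot: [-0.003, 0.69, 0.723, 0.007]
ft_force: [-24.6, 37.3, 81.9]
opening: 0.058
finger_force: 93.3
```

Run:
```python
from h import *
st(); s=ctrl.snapshot("side")[250:350,270:400]; w=ctrl.snapshot("wrist")[150:450,120:520]
cv2.imwrite("pics/c3.png",np.hstack([cv2.resize(s,(390,300),interpolation=cv2.INTER_CUBIC),w]))
```

```text
t 16.8 pos [514.4 187.9   6.9] yaw 92.7 F [-24.6  37.3  81.9] open 58.0 ff 93.3 q7 -0.75
```

View pics/c3.png

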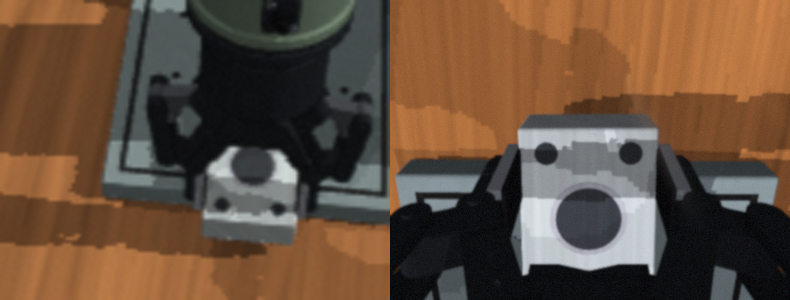

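The block isn't rotating under full grip, and fingers and plate are loading up (82 N). New plan: the opening command can reduce the grip force. With a light grip near one end, gravity will swing the block to hang vertically. I'll back off, set it on the bench and regrip closer to the end.

{"method": "drive_tool", "body": {"commands": [[0.006,0,-0.01,0],[0.02,0,-0.03,0],[0.07,0,-0.03,0],[0.072,0,-0.03,0],[0.072,0,-0.01,0],[0.072,0,0.005,0],[0.072,0,0.009,0],[0.072,0,0.009,0]]}}

```text
time_s: 17.52
position: [0.5105, 0.2506, -0.0066]
eef_rot: [-0.0, 0.692, 0.722, -0.0]
ft_force: [-0.7, 0.3, -2.3]
opening: 0.0578
finger_force: 85.8
```

{"method": "drive_tool", "body": {"commands": [[0,0,0,0],[0,0,0,0],[0,0,0,0],[0,0,0,0]], "gripper": 0.3}}

```text
time_s: 17.85
position: [0.5112, 0.2497, -0.0062]
eef_rot: [-0.0, 0.693, 0.721, 0.0]
ft_force: [0.6, -0.8, -2.7]
opening: 0.0577
finger_force: 85.7
```

{"method": "drive_tool", "body": {"commands": [[0,0,0,0],[0,0,0,0]], "gripper": 0.35}}

```text
time_s: 18.02
position: [0.5112, 0.2495, -0.0061]
eef_rot: [-0.0, 0.693, 0.721, 0.0]
ft_force: [-0.1, 0.1, -3.1]
opening: 0.0581
finger_force: 79.9
```

Run:
```python
from h import *
st(); t=ctrl.snapshot("top"); whites(t)
```

```text
t 18.0 pos [511.2 249.5  -6.1] yaw 92.3 F [-0.1  0.1 -3.1] open 58.1 ff 79.9 q7 -0.82
white [474. 158.] 616 [ 849.2 -464.9   90.    69.4   -3.4]
white [336. 188.] 273 [763.9 -68.1  57.7  54.3 -87.3]
white [437. 249.] 542 [ 584.7 -347.7   84.2   61.   -53.9]
white [481. 284.] 373 [ 479.3 -466.1  174.6   34.5   -9.3]
white [587. 324.] 288 [ 376.8 -743.7  169.8   49.7  -75.3]
white [436. 329.] 546 [ 363.1 -331.6   81.2   61.2   71.3]
white [250. 401.] 749 [169.9 169.9 248.5  34.7  30.1]
white [288. 470.] 533 [ 10.4  64.2 116.   55.1  88.8]
```

{"method": "drive_tool", "body": {"commands": [[0,0,0,0],[0,0,0,0],[0,0,0,0]], "gripper": 0.37}}

```text
time_s: 18.32
position: [0.5113, 0.2495, -0.0061]
eef_rot: [-0.0, 0.693, 0.721, 0.0]
ft_force: [-0.2, 0.1, -3.6]
opening: 0.0587
finger_force: 51.1
```

{"method": "drive_tool", "body": {"commands": [[0,0,0,0],[0,0,0,0],[0,0,0,0]], "gripper": 0.39}}

```text
time_s: 18.57
position: [0.5112, 0.2495, -0.0061]
eef_rot: [-0.0, 0.693, 0.721, 0.0]
ft_force: [0.5, 0.6, -3.7]
opening: 0.0594
finger_force: 22.0
```

{"method": "drive_tool", "body": {"commands": [[0,0,0,0],[0,0,0,0],[0,0,0,0]], "gripper": 0.41}}

```text
time_s: 18.82
position: [0.5113, 0.2495, -0.006]
eef_rot: [0.0, 0.693, 0.721, 0.0]
ft_force: [0.4, 0.6, 0.4]
opening: 0.0604
finger_force: 0.0
```

{"method": "drive_tool", "body": {"commands": [[0,0,0,0],[0,0,0,0],[0,0,0,0]], "gripper": 0.43}}

```text
time_s: 19.07
position: [0.5113, 0.2495, -0.0061]
eef_rot: [-0.0, 0.693, 0.721, 0.0]
ft_force: [-0.3, -1.3, 0.1]
opening: 0.0608
finger_force: 0.0
```

Force is nicely controllable: 51 N at 0.37, 22 N at 0.39, about 0 by 0.405. Now I regrip about 7 mm from the outer end and carry it over the plate.

{"method": "drive_tool", "body": {"commands": [[0,0,0,0],[0,0,0,0],[0.007,0,0,0],[0.014,0,0.0,0],[0.014,0,0.0,0],[0.014,0,0.0,0]], "gripper": 1}}

```text
time_s: 19.57
position: [0.5105, 0.2642, -0.0062]
eef_rot: [-0.0, 0.693, 0.721, 0.0]
ft_force: [0.3, -0.4, -0.3]
opening: 0.0854
finger_force: 0.0
```

{"method": "drive_tool", "body": {"commands": [[0,0,0,0],[0,0,0,0],[0,0,0,0],[0,0,0,0],[0,0,0,0],[0,0,0,0]], "gripper": 0.3}}

```text
time_s: 20.07
position: [0.5108, 0.2633, -0.0056]
eef_rot: [0.0, 0.693, 0.721, 0.0]
ft_force: [-2.7, -1.5, 10.8]
opening: 0.058
finger_force: 62.3
```

{"method": "drive_tool", "body": {"commands": [[0,0,-0.04,0],[0,0,-0.08,0],[0,0,-0.116,0],[0,0,-0.116,0],[0,0,-0.116,0]]}}

```text
time_s: 20.48
position: [0.5113, 0.2635, 0.1111]
eef_rot: [0.0, 0.693, 0.721, 0.001]
ft_force: [-0.0, -0.1, -4.2]
opening: 0.0577
finger_force: 66.8
```

Run:
```python
from h import *
st(); K,E=cal("wrist"); im=ctrl.snapshot("wrist"); cv2.imwrite("pics/w6.png",im)
whites(im,"wrist",.132,(K,E),300,60000)
go(L.at(-34,115))
```

```text
t 20.5 pos [511.3 263.5 111.1] yaw 92.3 F [-0.  -0.1 -4.2] open 57.7 ff 66.8 q7 -0.78
white [ 94. 205.] 1517 [419.3 314.5  38.8  23.3  12.1]
white [318. 373.] 7114 [511.4 225.5  64.8  60.4   2.1]
  shift [-0.1332  0.0005 -0.0055] turn -0.0
```

{"method": "drive_tool", "body": {"commands": [[-0.02,0,-0.005,0],[-0.05,0,-0.005,0],[-0.08,0,-0.005,0],[-0.11,0,-0.005,0],[-0.133,0,-0.005,0],[-0.133,0,-0.005,0],[-0.133,0,-0.005,0]]}}

```text
time_s: 21.12
position: [0.5155, 0.1293, 0.1134]
eef_rot: [-0.001, 0.694, 0.72, -0.001]
ft_force: [-0.3, 0.7, -3.1]
opening: 0.0578
finger_force: 66.8
```

{"method": "drive_tool", "body": {"commands": [[0,0,0,0],[0,0,0,0],[0,0,0,0]], "gripper": 0.385}}

```text
time_s: 21.37
position: [0.5157, 0.1315, 0.1144]
eef_rot: [-0.0, 0.692, 0.721, -0.0]
ft_force: [0.3, -0.6, -2.7]
opening: 0.0595
finger_force: 23.0
```

```bash
cat >> h.py <<'E'
def look():
    st(); o=ctrl.observe(); print("torque",o["wrist_torque"].round(3))
    K,E=cal("wrist"); im=ctrl.snapshot("wrist"); z=o["position"][2]+.024
    whites(im,"wrist",z,(K,E),150,60000); return im
E
python3 - <<'E'
from h import *
cv2.imwrite("pics/a.png",look())
E
```

```text
t 21.4 pos [515.7 131.5 114.4] yaw 92.4 F [ 0.3 -0.6 -2.7] open 59.5 ff 23.0 q7 -0.62
torque [ 0.126 -0.004 -0.017]
white [312. 189.] 294 [510.2 187.9  15.6   3.3   2.3]
white [408. 201.] 1309 [542.5 175.7  46.   30.6   1.4]
white [361. 230.] 6578 [531.1 169.1  55.9  28.9   2.8]
white [316. 353.] 3842 [514.7 111.3  64.   31.    7.9]
white [388. 395.] 479 [552.5  81.1  30.2   7.3 -87.4]
```

{"method": "drive_tool", "body": {"commands": [[0,0,0,0],[0,0,0,0],[0,0,0,0]], "gripper": 0.391}}

```text
time_s: 21.67
position: [0.5159, 0.1308, 0.1148]
eef_rot: [-0.0, 0.693, 0.721, 0.0]
ft_force: [0.5, -1.0, -2.9]
opening: 0.0594
finger_force: 16.1
```

{"method": "drive_tool", "body": {"commands": [[0,0,0,0],[0,0,0,0],[0,0,0,0]], "gripper": 0.395}}

```text
time_s: 21.92
position: [0.516, 0.1305, 0.1148]
eef_rot: [-0.0, 0.693, 0.721, -0.0]
ft_force: [-0.8, -1.2, -2.3]
opening: 0.0595
finger_force: 9.6
```

Run:
```python
from h import *
cv2.imwrite("pics/b.png",look())
```

```text
t 21.9 pos [516.  130.5 114.8] yaw 92.3 F [-0.8 -1.2 -2.3] open 59.5 ff 9.6 q7 -0.62
torque [0.021 0.017 0.005]
white [316. 188.] 237 [512.2 187.4  14.8   3.3   2.2]
white [399. 190.] 978 [543.3 184.4  43.9  11.8   2.2]
white [364. 224.] 4811 [533.7 170.1  50.7  25.5   2.2]
white [308. 273.] 2715 [513.5 148.1  57.7  14.    3.2]
white [365. 396.] 1995 [536.9  81.4  38.4  31.8  -4.2]
```

```bash
cat >> h.py <<'E'
def blob(c,name="block1"):
    K,E=cal(c); ctrl.snapshot(c)
    for r in ctrl.outline_of(c,name):
        ys,xs=np.nonzero(r["region"]); print(c,round(r["score"],2),"bbox",xs.min(),xs.max(),ys.min(),ys.max(),"area",len(xs))
def proj(c,p):
    K,E=cal(c); p=np.atleast_2d(p)/1000; q=(E[:3,:3]@p.T).T+E[:3,3]; u=(K@q.T).T; return (u[:,:2]/u[:,2:]).round(0).tolist()
E
python3 - <<'E'
from h import *
blob("side"); blob("wrist")
print("flat far/near end",proj("side",[[516,60,138],[516,135,138]]),"hang top,bottom",proj("side",[[486,130,148],[546,130,148],[486,130,66],[546,130,66]]))
print("tcp",proj("side",[[516,130,115]]))
E
```

```text
side 0.83 bbox 342 374 255 283 area 835
side 0.79 bbox 229 249 174 202 area 440
side 0.77 bbox 313 336 125 143 area 296
side 0.66 bbox 331 338 152 165 area 81
side 0.63 bbox 415 444 159 186 area 611
side 0.6 bbox 204 249 410 472 area 2105
side 0.3 bbox 302 404 192 324 area 7676
wrist 0.73 bbox 250 387 234 320 area 11100
flat far/near end [[362.0, 233.0], [358.0, 261.0]] hang top,bottom [[375.0, 257.0], [343.0, 253.0], [372.0, 286.0], [341.0, 282.0]]
tcp [[358.0, 267.0]]
```

The side camera's bbox (342–374, 255–283) matches a vertically hanging block, so the light-grip pivot works. Now I lower it to the plate and lay it over by an arc, drilled face (inward side) down.

{"method": "drive_tool", "body": {"commands": [[0,0,0.015,0],[0,0,0.03,0],[0,0,0.043,0],[0,0,0.046,0],[0,0,0.049,0],[0,0,0.05,0],[0,0,0.05,0]]}}

```text
time_s: 22.75
position: [0.5163, 0.1307, 0.0656]
eef_rot: [0.0, 0.693, 0.721, 0.0]
ft_force: [-1.6, -0.4, 9.2]
opening: 0.0595
finger_force: 12.9
```

Run:
```python
from h import *
st(); blob("side"); print(proj("side",[[486,130,100],[546,130,100],[486,130,18],[546,130,18]]))
```

```text
t 22.8 pos [516.3 130.7  65.6] yaw 92.3 F [-1.6 -0.4  9.2] open 59.5 ff 12.9 q7 -0.65
side 0.77 bbox 339 372 271 304 area 994
side 0.67 bbox 414 445 159 187 area 666
side 0.59 bbox 229 248 174 202 area 432
side 0.44 bbox 314 321 126 140 area 72
[[373.0, 274.0], [342.0, 271.0], [370.0, 301.0], [340.0, 297.0]]
```

{"method": "drive_tool", "body": {"commands": [[-0.007,0,0.0,0],[-0.014,0,-0.001,0],[-0.024,0,0.0,0],[-0.033,0,0.002,0],[-0.042,0,0.005,0],[-0.051,0,0.0095,0],[-0.051,0,0.0095,0]]}}

```text
time_s: 23.43
position: [0.5183, 0.0766, 0.0553]
eef_rot: [0.001, 0.694, 0.72, -0.0]
ft_force: [-1.8, -2.2, 9.6]
opening: 0.0597
finger_force: 15.7
```

Run:
```python
from h import *
st(); blob("side"); print(ctrl.observe()["wrist_torque"]); a=math.radians(30)
y0=130+-14 # pivot edge y
def c(u,w,x): return [x, y0-u, 18+w]
pts=[]
for u,w in ((0,0),(82*math.sin(a),82*math.cos(a)),(-28*math.cos(a),28*math.sin(a)),(82*math.sin(a)-28*math.cos(a),82*math.cos(a)+28*math.sin(a))): pts+= [c(u,w,486),c(u,w,546)]
print(proj("side",pts))
```

```text
t 23.4 pos [518.3  76.6  55.3] yaw 92.1 F [-1.8 -2.2  9.6] open 59.7 ff 15.7 q7 -0.59
side 0.9 bbox 414 445 158 188 area 654
side 0.88 bbox 341 373 253 294 area 1197
side 0.86 bbox 229 247 174 202 area 421
side 0.83 bbox 204 249 410 472 area 2076
side 0.69 bbox 313 331 125 145 area 236
side 0.66 bbox 331 339 150 167 area 107
[-0.63428376  0.26024182  0.01928764]
[[370.0, 295.0], [341.0, 292.0], [374.0, 258.0], [345.0, 254.0], [370.0, 300.0], [340.0, 297.0], [374.0, 262.0], [344.0, 258.0]]
```

{"method": "drive_tool", "body": {"commands": [[-0.008,0,0.006,0],[-0.016,0,0.012,0],[-0.022,0,0.02,0],[-0.028,0,0.028,0],[-0.03,0,0.033,0],[-0.031,0,0.037,0],[-0.031,0,0.037,0]]}}

```text
time_s: 24.12
position: [0.5196, 0.0453, 0.0183]
eef_rot: [0.001, 0.694, 0.72, -0.001]
ft_force: [0.4, -6.8, 9.2]
opening: 0.0599
finger_force: 31.2
```

Run:
```python
from h import *
st(); blob("side")
print(proj("side",[[486,121,46],[546,121,46],[486,39,46],[546,39,46],[486,121,18],[546,121,18]]))
```

```text
t 24.1 pos [519.6  45.3  18.3] yaw 92.1 F [ 0.4 -6.8  9.2] open 59.9 ff 31.2 q7 -0.57
side 0.97 bbox 342 372 247 288 area 1201
side 0.83 bbox 414 445 158 187 area 652
side 0.68 bbox 204 249 410 472 area 2076
side 0.52 bbox 313 327 120 143 area 221
[[371.0, 289.0], [342.0, 285.0], [374.0, 259.0], [346.0, 256.0], [370.0, 297.0], [341.0, 294.0]]
```

{"method": "drive_tool", "body": {"commands": [[0,0,0,0],[0,0,0,0],[0,0,0,0],[0,0,0,0],[0,0,-0.04,0],[0,0,-0.08,0],[0,0,-0.12,0],[0,0,-0.16,0],[0,0,-0.16,0]], "gripper": 1}}

```text
time_s: 24.97
position: [0.5213, 0.0492, 0.1846]
eef_rot: [0.002, 0.693, 0.721, 0.003]
ft_force: [1.3, 0.3, 1.0]
opening: 0.0851
finger_force: 0.0
```

Run:
```python
from h import *
st(); blob("side"); K,E=cal("wrist"); im=ctrl.snapshot("wrist"); cv2.imwrite("pics/w7.png",im)
whites(im,"wrist",.046,(K,E),300,60000)
for r in ctrl.outline_of("wrist","block1"): 
    m=r["region"]; print(r["score"],rect(m,"wrist",.046,(K,E)),"dark frac",(im[m].max(1)<90).mean().round(3), im[m].mean(0).round())
```

```text
t 25.0 pos [521.3  49.2 184.6] yaw 92.3 F [1.3 0.3 1. ] open 85.1 ff 0.0 q7 -0.45
side 0.98 bbox 414 445 158 187 area 663
side 0.98 bbox 204 249 410 472 area 2078
side 0.93 bbox 313 344 120 144 area 539
side 0.88 bbox 342 372 250 288 area 1053
side 0.86 bbox 229 248 174 202 area 412
side 0.44 bbox 336 341 161 166 area 29
white [320. 169.] 795 [516.1  86.4  59.2  27.7  -2.4]
white [577. 359.] 3742 [788.7 -82.3 182.1  54.3 -33.2]
white [281. 337.] 1343 [491.1 -79.2  74.5  49.4 -17. ]
white [382. 367.] 338 [ 590.2 -104.5   88.1   18.9  -87.8]
0.55 [518.1  59.4  83.8  59.6 -87.7] dark frac 0.007 [163. 158. 153.]
```

Block 1 lies flat at (518,59), 84×60 mm footprint with the plain side up. Next is block A at right (585,-348).

Run:
```python
from h import *
t=ctrl.snapshot("top"); whites(t)
c=np.array([585,-348.]);a=math.radians(126.3); p=c-33*np.array([math.cos(a),math.sin(a)]); print(p)
go((540,-250,185,110),(p[0],p[1],150,126.3))
```

```text
white [474. 158.] 616 [ 849.2 -464.9   90.    69.4   -3.4]
white [336. 188.] 270 [763.8 -67.2  55.2  54.4 -86.8]
white [437. 249.] 540 [ 584.6 -347.5   83.8   61.2  -53.6]
white [351. 262.] 1489 [ 529.6 -111.3  157.7  153.   -87.4]
white [481. 283.] 358 [ 479.8 -467.3  172.7   34.4   -8.4]
white [587. 324.] 284 [ 372.1 -742.9  169.7   48.7  -65.7]
white [436. 330.] 530 [ 362.7 -331.3   80.7   60.3   71.2]
[ 604.5364349  -374.59563331]
  shift [-0.2992  0.0093 -0.0077] turn -17.7
  shift [-0.1392  0.018   0.035 ] turn -16.3
```

{"method": "drive_tool", "body": {"commands": [[-0.3,0.009,-0.008,-18],[-0.3,0.009,-0.008,-18],[-0.3,0.009,-0.008,-18],[-0.3,0.009,-0.008,-18],[-0.3,0.009,-0.008,-18],[-0.3,0.009,-0.008,-18],[-0.3,0.009,-0.008,-18],[-0.3,0.009,-0.008,-18],[-0.3,0.009,-0.008,-18],[-0.3,0.009,-0.008,-18]]}}

```text
time_s: 26.05
position: [0.5398, -0.2506, 0.185]
eef_rot: [-0.001, 0.572, 0.82, 0.0]
ft_force: [-0.5, 1.3, -0.4]
opening: 0.0854
finger_force: 0.0
```

{"method": "drive_tool", "body": {"commands": [[-0.07,0.009,0.018,-7],[-0.139,0.018,0.035,-16],[-0.139,0.018,0.035,-16],[-0.139,0.018,0.035,-16],[-0.139,0.018,0.035,-16],[-0.139,0.018,0.035,-16],[-0.139,0.018,0.035,-16]]}}

```text
time_s: 26.63
position: [0.6056, -0.3729, 0.1511]
eef_rot: [-0.0, 0.451, 0.893, 0.0]
ft_force: [0.2, 0.4, 0.5]
opening: 0.0854
finger_force: 0.0
```

Run:
```python
from h import *
st(); K,E=cal("wrist"); im=ctrl.snapshot("wrist"); cv2.imwrite("pics/w8.png",im)
whites(im,"wrist",.028,(K,E),1000,60000)
for r in ctrl.outline_of("wrist","block1"): 
    m=r["region"]; print(r["score"],r["at"],rect(m,"wrist",.028,(K,E)),im[m].mean(0).round())
p=(604.5,-374.6)
go((*p,-5,126.3))
```

```text
t 26.6 pos [ 605.6 -372.9  151.1] yaw 126.4 F [0.2 0.4 0.5] open 85.4 ff 0.0 q7 0.84
white [73. 17.] 2552 [ 375.6 -356.6   71.1   33.3   36.4]
white [315. 180.] 5311 [ 582.8 -346.8   80.7   59.   -53.7]
white [145. 216.] 3019 [ 483.5 -457.8  165.1   32.5  -12. ]
white [532. 309.] 4004 [ 824.2 -324.3   74.3   69.2  -89.3]
white [621. 402.] 2332 [ 997.1 -342.8  125.    42.9  -11.8]
white [509. 466.] 1207 [ 950.5 -470.4   62.8   53.9   36.3]
0.95 [86.6, 20.1] [ 386.3 -351.7   94.1   38.    36.4] [157. 153. 149.]
0.81 [316.9, 180.5] [ 583.6 -347.    82.8   60.7  -54.4] [183. 178. 173.]
0.74 [294.4, 326.9] [ 648.6 -474.9   88.4   70.7   66.2] [155.  70.  40.]
0.58 [621.4, 217.9] [ 803.4 -216.9   97.2   48.   -37. ] [12. 13. 91.]
  shift [-0.0002 -0.0015  0.1569] turn 0.1
```

{"method": "drive_tool", "body": {"commands": [[0.001,-0.002,0.04,0],[0.001,-0.002,0.08,0],[0.001,-0.002,0.12,0],[0.001,-0.002,0.15,0],[0.001,-0.002,0.156,0],[0.001,-0.002,0.156,0],[0.001,-0.002,0.156,0]]}}

```text
time_s: 27.32
position: [0.604, -0.3753, -0.0025]
eef_rot: [0.001, 0.452, 0.892, 0.0]
ft_force: [0.2, -0.3, 1.2]
opening: 0.0852
finger_force: 0.0
```

{"method": "drive_tool", "body": {"commands": [[0,0,0,0],[0,0,0,0],[0,0,0,0],[0,0,0,0],[0,0,0,0],[0,0,0,0]], "gripper": 0.3}}

```text
time_s: 27.82
position: [0.6039, -0.3756, -0.0021]
eef_rot: [0.001, 0.452, 0.892, 0.0]
ft_force: [-4.8, 2.4, 17.3]
opening: 0.0576
finger_force: 60.4
```

{"method": "drive_tool", "body": {"commands": [[0,0,-0.03,0],[0,0,-0.07,0],[0,0,-0.11,0],[0,0,-0.12,0],[0,0,-0.12,0],[0,0,-0.12,0]]}}

```text
time_s: 28.32
position: [0.6029, -0.3753, 0.1153]
eef_rot: [0.0, 0.452, 0.892, -0.0]
ft_force: [-0.4, 0.6, -3.3]
opening: 0.0572
finger_force: 65.1
```

```bash
cat >> h.py <<'E'
R=Edge((530.5,-215.5),92.3)  # d positive = inward (tool x inward)
E
python3 - <<'E'
from h import *
st(); print(ctrl.observe()["wrist_torque"]); go((579,-181,115,92.3))
E
```

```text
t 28.3 pos [ 602.9 -375.3  115.3] yaw 126.3 F [-0.4  0.6 -3.3] open 57.2 ff 65.1 q7 0.82
[-0.08734391 -0.02415658 -0.00242877]
  shift [0.1707 0.0957 0.0003] turn 34.0
```

Held; I carry it above the plate and square it up, then lighten the grip.

{"method": "drive_tool", "body": {"commands": [[0.03,0.017,0,7],[0.06,0.034,0,14],[0.1,0.056,0,21],[0.135,0.076,0,28],[0.165,0.093,0,34],[0.171,0.096,0,34],[0.171,0.096,0,34],[0.171,0.096,0,34]]}}

```text
time_s: 28.98
position: [0.5787, -0.1803, 0.1142]
eef_rot: [-0.001, 0.692, 0.722, -0.001]
ft_force: [-0.4, -1.8, -3.3]
opening: 0.0575
finger_force: 65.4
```

{"method": "drive_tool", "body": {"commands": [[0,0,0,0],[0,0,0,0],[0,0,0,0]], "gripper": 0.385}}

```text
time_s: 29.23
position: [0.5789, -0.1815, 0.1148]
eef_rot: [-0.0, 0.693, 0.721, -0.0]
ft_force: [-0.4, 0.0, -3.2]
opening: 0.0592
finger_force: 18.8
```

{"method": "drive_tool", "body": {"commands": [[0,0,0,0],[0,0,0,0]], "gripper": 0.391}}

```text
time_s: 29.4
position: [0.5792, -0.1809, 0.1152]
eef_rot: [-0.0, 0.693, 0.721, 0.0]
ft_force: [0.2, -0.9, -3.1]
opening: 0.0598
finger_force: 10.9
```

{"method": "drive_tool", "body": {"commands": [[0,0,0,0],[0,0,0,0],[0,0,0,0]], "gripper": 0.395}}

```text
time_s: 29.65
position: [0.5794, -0.1807, 0.1155]
eef_rot: [0.0, 0.693, 0.721, 0.0]
ft_force: [0.2, -0.3, 0.4]
opening: 0.06
finger_force: 0.0
```

Run:
```python
from h import *
st(); print(ctrl.observe()["wrist_torque"]); blob("side"); blob("wrist")
print("hang",proj("side",[[549,-181,148],[609,-181,148],[549,-181,66],[609,-181,66]]),"flat",proj("side",[[549,-189,138],[609,-189,138],[549,-107,138],[609,-107,138],[549,-107,110]]))
```

```text
t 29.6 pos [ 579.4 -180.7  115.5] yaw 92.3 F [ 0.2 -0.3  0.4] open 60.0 ff 0.0 q7 -0.07
[ 0.04243838 -0.01011034 -0.03311819]
side 0.97 bbox 342 372 249 287 area 1084
side 0.96 bbox 229 248 174 202 area 421
side 0.72 bbox 332 355 173 186 area 266
side 0.71 bbox 414 445 158 187 area 667
side 0.71 bbox 204 249 409 473 area 2131
side 0.47 bbox 313 338 124 139 area 107
wrist 0.66 bbox 282 362 246 342 area 7150
wrist 0.63 bbox 35 128 321 413 area 5595
wrist 0.62 bbox 579 639 198 307 area 5943
hang [[357.0, 157.0], [332.0, 155.0], [355.0, 185.0], [331.0, 182.0]] flat [[357.0, 159.0], [332.0, 156.0], [354.0, 180.0], [327.0, 178.0], [353.0, 190.0]]
```

It slipped out (force 0). I'll open, rise and see how it landed.

{"method": "drive_tool", "body": {"commands": [[0,0,-0.03,0],[0,0,-0.06,0],[-0.03,0,-0.08,0],[-0.06,0,-0.08,0],[-0.08,0,-0.08,0],[-0.08,0,-0.08,0]], "gripper": 1}}

```text
time_s: 30.35
position: [0.5816, -0.2655, 0.1952]
eef_rot: [0.001, 0.695, 0.719, -0.001]
ft_force: [-0.8, 0.1, -0.7]
opening: 0.0858
finger_force: 0.0
```

Run:
```python
from h import *
st(); K,E=cal("wrist"); im=ctrl.snapshot("wrist"); cv2.imwrite("pics/w9.png",im)
whites(im,"wrist",.046,(K,E),300,60000)
for r in ctrl.outline_of("wrist","block1"): 
    m=r["region"]; ys,xs=np.nonzero(m); print(r["score"],r["at"],xs.min(),xs.max(),ys.min(),ys.max(),rect(m,"wrist",.046,(K,E)),"dark",(im[m].max(1)<90).mean().round(3))
blob("side")
```

```text
t 30.4 pos [ 581.6 -265.5  195.2] yaw 92.0 F [-0.8  0.1 -0.7] open 85.8 ff 0.0 q7 0.12
white [107. 261.] 3092 [ 373.  -322.1   76.6   55.6   71.6]
white [485. 290.] 422 [ 752.8 -341.6  118.3    4.5   89.9]
white [548. 285.] 6379 [ 8.248e+02 -3.369e+02  1.365e+02  1.093e+02 -1.000e-01]
white [619. 342.] 466 [ 909.2 -402.9  151.     4.8   89.8]
white [633. 375.] 674 [ 934.2 -441.2  103.7   22.8  -71.2]
white [257. 367.] 700 [ 519.4 -443.7   92.7   31.   -11.8]
white [536. 369.] 374 [ 829.7 -434.6   39.8   22.4   31.2]
0.96 [321.1, 174.5] 289 356 133 221 [ 582.4 -232.3   80.3   59.5  -89.6] dark 0.008
0.92 [586.5, 137.4] 544 633 87 186 [ 814.3 -189.5   78.5   71.8  -78.2] dark 0.139
0.83 [374.6, 377.8] 335 410 339 413 [ 646.2 -455.1   91.8   67.9   67.2] dark 0.228
0.79 [111.6, 255.1] 74 154 212 302 [ 379.3 -318.    88.5   65.5   71.2] dark 0.315
side 0.96 bbox 341 372 249 288 area 1095
side 0.84 bbox 329 356 172 195 area 545
side 0.83 bbox 204 249 410 471 area 2055
side 0.81 bbox 314 344 122 144 area 491
side 0.76 bbox 229 249 174 202 area 446
side 0.56 bbox 414 445 159 186 area 634
```

View pics/w9.png

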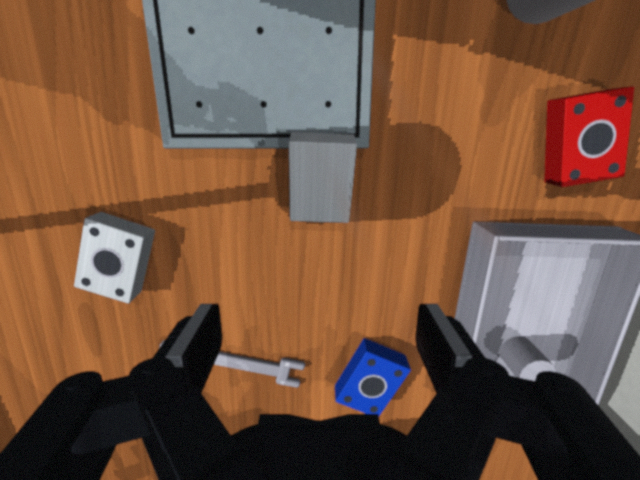

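The view shows the block right of the plate's edge with its plain face toward the camera, at (289–356, 133–221). The end strip is at rows 133–141 and the block is wider at the top. So it is either standing or leaning, and I'll fit its pose.

Run:
```python
from h import *
from scipy.optimize import least_squares
K,E=cal("wrist")
print("cam",(-E[:3,:3].T@E[:3,3]).round(3))
obs=np.array([[290,221],[350,221],[289,141],[357,141],[290,132],[355,132]],float)
def pj(p):
    q=(E[:3,:3]@(np.array(p)/1000).T).T+E[:3,3]; u=(K@q.T).T; return u[:,:2]/u[:,2:]
def pts(v):
    xc,y,z,t=v  # bottom edge of plain face at y,z ; face direction up t from horizontal (toward +y); thickness towards +y/down
    d=np.array([math.cos(t),math.sin(t)]); n=np.array([math.sin(t),-math.cos(t)])  # into block
    a=np.array([y,z]); b=a+82*d; c=b+28*n
    return [[xc-30,*a],[xc+30,*a],[xc-30,*b],[xc+30,*b],[xc-30,*c],[xc+30,*c]]
for t0 in (.1,.6,1.2,1.5):
    r=least_squares(lambda v:(pj(pts(v))-obs).ravel(),[580,-220,20,t0],x_scale=[10,10,10,.2])
    print(r.x.round(2),np.degrees(r.x[3]).round(1),"cost",r.cost.round(1))
    print(np.round(np.array(pts(r.x))[::2,1:],0).tolist())
```

```text
cam [ 0.578 -0.177  0.359]
[ 5.8308e+02 -2.7180e+02  2.6440e+01  2.6000e-01] 15.0 cost 6.9
[[-272.0, 26.0], [-193.0, 48.0], [-185.0, 21.0]]
[ 5.8308e+02 -2.7180e+02  2.6440e+01  2.6000e-01] 15.0 cost 6.9
[[-272.0, 26.0], [-193.0, 48.0], [-185.0, 21.0]]
[ 5.8308e+02 -2.7180e+02  2.6440e+01  2.6000e-01] 15.0 cost 6.9
[[-272.0, 26.0], [-193.0, 48.0], [-185.0, 21.0]]
[ 5.8308e+02 -2.7180e+02  2.6440e+01  2.6000e-01] 15.0 cost 6.9
[[-272.0, 26.0], [-193.0, 48.0], [-185.0, 21.0]]
```

The fit says it leans 15° with its inner end on the plate rim and the drilled face already down (plain face up). I'll grip it outside the rim, lift it onto the plate and press it flat.

Run:
```python
from h import *
go((583,-241,60,92.0),(583,-241,-2,92.0))
```

```text
shift [0.0185 0.0012 0.1353] turn 0.3
  shift [0.    0.    0.062] turn -0.0
```

{"method": "drive_tool", "body": {"commands": [[0.018,0.001,0.04,0],[0.018,0.001,0.08,0],[0.018,0.001,0.12,0],[0.018,0.001,0.16,0],[0.018,0.001,0.19,0],[0.018,0.001,0.197,0],[0.018,0.001,0.197,0],[0.018,0.001,0.197,0]]}}

```text
time_s: 31.22
position: [0.5836, -0.2422, -0.0001]
eef_rot: [0.001, 0.693, 0.721, 0.0]
ft_force: [0.3, 0.1, 0.6]
opening: 0.0849
finger_force: 0.0
```

{"method": "drive_tool", "body": {"commands": [[0,0,0,0],[0,0,0,0],[0,0,0,0],[0,0,0,0],[0,0,0,0],[0,0,0,0]], "gripper": 0.3}}

```text
time_s: 31.72
position: [0.584, -0.2428, 0.0005]
eef_rot: [0.001, 0.693, 0.721, 0.001]
ft_force: [-1.0, 1.2, 16.1]
opening: 0.0586
finger_force: 61.1
```

{"method": "drive_tool", "body": {"commands": [[0,0,-0.02,0],[0,0,-0.04,0],[0,0,-0.06,0],[0,0,-0.06,0],[0,0,-0.06,0]]}}

```text
time_s: 32.13
position: [0.5831, -0.2429, 0.0594]
eef_rot: [0.001, 0.693, 0.721, 0.0]
ft_force: [-0.5, -0.1, -4.0]
opening: 0.0585
finger_force: 68.2
```

Run:
```python
from h import *
st(); go((579,-130,58,92.3)); blob("wrist"); blob("side")
```

```text
t 32.1 pos [ 583.1 -242.9   59.4] yaw 92.3 F [-0.5 -0.1 -4. ] open 58.5 ff 68.2 q7 0.01
  shift [0.1129 0.0004 0.0014] turn -0.0
wrist 0.9 bbox 0 72 291 421 area 7387
wrist 0.65 bbox 239 403 202 376 area 24730
side 0.86 bbox 229 246 175 202 area 380
side 0.85 bbox 204 248 411 472 area 2001
side 0.61 bbox 331 356 154 176 area 520
side 0.61 bbox 341 372 249 287 area 1090
side 0.57 bbox 414 444 160 187 area 627
side 0.54 bbox 313 331 120 141 area 130
```

{"method": "drive_tool", "body": {"commands": [[0.03,0,0,0],[0.06,0,0,0],[0.09,0,0,0],[0.113,0,0,0],[0.113,0,0.015,0],[0.113,0,0.03,0],[0.113,0,0.038,0],[0.113,0,0.041,0],[0.113,0,0.041,0]]}}

```text
time_s: 33.08
position: [0.5774, -0.1291, 0.017]
eef_rot: [-0.001, 0.693, 0.721, -0.0]
ft_force: [-6.5, 3.8, 8.9]
opening: 0.0581
finger_force: 69.7
```

{"method": "drive_tool", "body": {"commands": [[0,0,0,0],[0,0,0,0],[0,0,0.002,0],[0,0,0.004,0],[0,0,0.004,0]], "gripper": 0.39}}

```text
time_s: 33.5
position: [0.5785, -0.1288, 0.0134]
eef_rot: [-0.0, 0.693, 0.721, 0.001]
ft_force: [-1.5, 4.2, 5.2]
opening: 0.0595
finger_force: 23.1
```

{"method": "drive_tool", "body": {"commands": [[0,0,0,0],[0,0,0,0],[0,0,0,0]], "gripper": 0.41}}

```text
time_s: 33.75
position: [0.5783, -0.1299, 0.0133]
eef_rot: [0.0, 0.693, 0.721, 0.0]
ft_force: [1.2, -0.0, -0.2]
opening: 0.0601
finger_force: 0.3
```

{"method": "drive_tool", "body": {"commands": [[0,0,0,0],[0,0,0,0],[0,0,-0.02,0],[0,0,-0.06,0],[-0.03,0,-0.1,0],[-0.06,0,-0.14,0],[-0.1,0,-0.16,0],[-0.1,0,-0.16,0],[-0.1,0,-0.16,0]], "gripper": 1}}

```text
time_s: 34.5
position: [0.5822, -0.2343, 0.1756]
eef_rot: [0.002, 0.695, 0.719, -0.0]
ft_force: [-0.7, -0.8, -0.6]
opening: 0.0856
finger_force: 0.0
```

```bash
cat >> h.py <<'E'
def wblocks(z=.046):
    K,E=cal("wrist"); im=ctrl.snapshot("wrist")
    for r in ctrl.outline_of("wrist","block1"):
        m=r["region"]; ys,xs=np.nonzero(m); print(round(r["score"],2),xs.min(),xs.max(),ys.min(),ys.max(),rect(m,"wrist",z,(K,E)),"dark",(im[m].max(1)<90).mean().round(3),im[m].mean(0).round())
E
python3 - <<'E'
from h import *
st(); wblocks(); blob("side"); whites(ctrl.snapshot("top"))
print(proj("side",[[549,-161,46],[609,-161,46],[549,-79,46],[609,-79,46],[549,-79,18]]))
E
```

```text
t 34.5 pos [ 582.2 -234.3  175.6] yaw 92.0 F [-0.7 -0.8 -0.6] open 85.6 ff 0.0 q7 0.05
0.93 547 639 122 222 [ 813.  -187.    81.    72.2  -78.4] dark 0.206 [ 33.  33. 137.]
0.87 277 358 19 136 [ 577.2 -121.2   83.5   61.1  -87.7] dark 0.004 [195. 191. 185.]
0.68 334 409 371 426 [ 650.8 -439.5   69.1   68.7   67.1] dark 0.271 [138.  57.  29.]
0.6 66 148 246 338 [ 380.8 -314.1   91.3   64.7   71.3] dark 0.34 [153. 149. 145.]
side 0.97 bbox 414 445 158 187 area 631
side 0.96 bbox 229 248 174 202 area 415
side 0.93 bbox 326 353 195 227 area 810
side 0.93 bbox 343 372 250 287 area 1013
side 0.91 bbox 313 344 120 144 area 559
side 0.83 bbox 204 250 410 473 area 2137
side 0.62 bbox 411 447 370 403 area 985
white [366. 262.] 1080 [ 527.6 -138.6  169.6  104.1    3.7]
white [279. 271.] 1381 [518.5  84.9 161.5 131.4   2.1]
white [349. 285.] 547 [ 489.2 -100.7  106.    53.1  -14.5]
white [587. 324.] 304 [ 376.8 -743.7  169.8   49.7  -75.3]
white [469. 389.] 264 [ 202.8 -414.3   99.9   40.9   78.5]
[[354.0, 196.0], [330.0, 194.0], [350.0, 219.0], [325.0, 216.0], [350.0, 228.0]]
```

Block A is flat on the plate at (577,-121), plain side up. Now block B at (363,-331).

Run:
```python
from h import *
st();go((352.4,-362.6,150,71.3))
```

```text
t 34.8 pos [ 582.1 -228.4  172.7] yaw 92.4 F [ 0.4 -0.6  0.4] open 85.6 ff 0.0 q7 0.05
  shift [-0.1246 -0.235   0.0227] turn 21.1
```

{"method": "drive_tool", "body": {"commands": [[-0.02,-0.037,0.005,4],[-0.04,-0.075,0.01,10],[-0.06,-0.113,0.02,16],[-0.08,-0.15,0.023,21],[-0.1,-0.188,0.023,21],[-0.125,-0.235,0.023,21],[-0.125,-0.235,0.023,21],[-0.125,-0.235,0.023,21],[-0.125,-0.235,0.023,21],[-0.125,-0.235,0.023,21]]}}

```text
time_s: 35.58
position: [0.3533, -0.3629, 0.1502]
eef_rot: [-0.0, 0.812, 0.583, 0.0]
ft_force: [0.7, 0.1, 0.7]
opening: 0.0855
finger_force: 0.0
```

Run:
```python
from h import *
wblocks(.028); st()
K,E=cal("wrist"); whites(ctrl.snapshot("wrist"),"wrist",.028,(K,E),1000,60000)
```

```text
0.83 610 639 190 278 [ 603.4 -464.6   85.2   25.2   88. ] dark 0.022 [120.  45.  21.]
0.75 279 353 132 231 [ 361.1 -330.3   83.    60.7   71.3] dark 0.151 [175. 170. 167.]
t 35.7 pos [ 353.4 -362.9  150.2] yaw 71.4 F [0.4 0.5 0.4] open 85.0 ff 0.0 q7 0.03
white [316. 181.] 5227 [ 360.8 -330.5   80.5   58.8   71.4]
white [481. 275.] 2553 [ 472.4 -455.8  163.5   33.3  -12.6]
```

{"method": "drive_tool", "body": {"commands": [[0.003,-0.003,0.04,0],[0.003,-0.003,0.08,0],[0.003,-0.003,0.12,0],[0.003,-0.003,0.15,0],[0.003,-0.003,0.156,0],[0.003,-0.003,0.156,0],[0.003,-0.003,0.156,0]]}}

```text
time_s: 36.32
position: [0.3511, -0.36, -0.0045]
eef_rot: [0.0, 0.813, 0.583, 0.0]
ft_force: [0.6, -0.8, 1.2]
opening: 0.0851
finger_force: 0.0
```

{"method": "drive_tool", "body": {"commands": [[0,0,0,0],[0,0,0,0],[0,0,0,0],[0,0,0,0],[0,0,0,0],[0,0,0,0]], "gripper": 0.3}}

```text
time_s: 36.82
position: [0.3511, -0.3607, -0.0039]
eef_rot: [0.001, 0.813, 0.583, 0.0]
ft_force: [-2.3, 2.3, 23.6]
opening: 0.0583
finger_force: 59.3
```

{"method": "drive_tool", "body": {"commands": [[0,0,-0.03,0],[0,0,-0.07,0],[0,0,-0.11,0],[0,0,-0.12,0],[0,0,-0.12,0],[0,0,-0.12,0]]}}

```text
time_s: 37.32
position: [0.3502, -0.3603, 0.1146]
eef_rot: [0.0, 0.813, 0.582, -0.0]
ft_force: [-0.5, -0.0, -5.0]
opening: 0.0578
finger_force: 67.8
```

Run:
```python
from h import *
st(); print(ctrl.observe()["wrist_torque"]); go((472,-185,115,92.3))
```

```text
t 37.3 pos [ 350.2 -360.3  114.6] yaw 71.2 F [-0.5 -0.  -5. ] open 57.8 ff 67.8 q7 -0.03
[-0.11926019  0.03050309  0.00923824]
  shift [ 0.2051  0.059  -0.0004] turn -21.1
```

{"method": "drive_tool", "body": {"commands": [[0.03,0.009,0,-4],[0.065,0.019,0,-9],[0.105,0.03,0,-15],[0.145,0.042,0,-21],[0.185,0.053,0.01,-21],[0.205,0.059,0.02,-21],[0.205,0.059,0.03,-21],[0.205,0.059,0.03,-21],[0.205,0.059,0.03,-21]]}}

```text
time_s: 38.07
position: [0.4711, -0.1848, 0.0832]
eef_rot: [-0.001, 0.693, 0.721, -0.001]
ft_force: [-0.9, -0.7, -3.3]
opening: 0.0578
finger_force: 67.9
```

{"method": "drive_tool", "body": {"commands": [[0,0,0,0],[0,0,0,0],[0,0,0,0]], "gripper": 0.385}}

```text
time_s: 38.32
position: [0.4719, -0.1854, 0.0846]
eef_rot: [0.0, 0.693, 0.721, 0.0]
ft_force: [0.3, 0.6, -3.1]
opening: 0.0595
finger_force: 22.4
```

{"method": "drive_tool", "body": {"commands": [[0,0,0,0],[0,0,0,0],[0,0,0,0]], "gripper": 0.39}}

```text
time_s: 38.57
position: [0.4721, -0.1849, 0.0844]
eef_rot: [0.0, 0.693, 0.721, 0.0]
ft_force: [-0.4, -0.1, -4.8]
opening: 0.0595
finger_force: 16.7
```

Run:
```python
from h import *
st(); print(ctrl.observe()["wrist_torque"]); blob("side")
print("hang",proj("side",[[442,-185,120],[502,-185,120],[442,-185,38],[502,-185,38]]),"flat",proj("side",[[442,-195,110],[502,-195,110],[442,-113,110],[502,-113,110],[442,-113,82]]))
```

```text
t 38.6 pos [ 472.1 -184.9   84.4] yaw 92.3 F [-0.4 -0.1 -4.8] open 59.5 ff 16.7 q7 -0.16
[-0.09320068  0.0006603   0.02155027]
side 0.92 bbox 374 402 168 200 area 854
side 0.76 bbox 341 372 249 287 area 1103
side 0.74 bbox 230 247 174 202 area 401
side 0.69 bbox 326 353 195 227 area 796
side 0.65 bbox 204 250 409 473 area 2146
side 0.64 bbox 313 344 120 145 area 572
hang [[403.0, 170.0], [377.0, 168.0], [398.0, 197.0], [374.0, 195.0]] flat [[402.0, 171.0], [377.0, 169.0], [401.0, 193.0], [374.0, 190.0], [399.0, 202.0]]
```

{"method": "drive_tool", "body": {"commands": [[0,0,0,0],[0,0,0,0],[0,0,0,0]], "gripper": 0.393}}

```text
time_s: 38.92
position: [0.4721, -0.1847, 0.0843]
eef_rot: [-0.0, 0.693, 0.721, 0.0]
ft_force: [-0.4, 0.6, -3.5]
opening: 0.06
finger_force: 9.4
```

Run:
```python
from h import *
st(); print(ctrl.observe()["wrist_torque"]); blob("wrist")
```

```text
t 38.9 pos [ 472.1 -184.7   84.3] yaw 92.3 F [-0.4  0.6 -3.5] open 60.0 ff 9.4 q7 -0.16
[ 0.11491765 -0.01097391  0.02836562]
wrist 0.83 bbox 252 385 187 346 area 19340
wrist 0.62 bbox 432 571 86 230 area 16814
```

Run:
```python
from h import *
blob("side"); o=ctrl.observe(); print(o["wrist_torque"],o["ft_force"])
K,E=cal("wrist"); im=ctrl.snapshot("wrist")
r=max(ctrl.outline_of("wrist","block1"),key=lambda r:r["region"][187:346,252:385].sum()); m=r["region"]
for y in range(185,350,10):
    xs=np.nonzero(m[y])[0]; print(y,(xs.min(),xs.max(),im[y,xs].mean(0).round()) if len(xs) else None)
print("flat top face",proj("wrist",[[442,-195,112],[502,-195,112],[442,-113,112],[502,-113,112],[442,-113,84]]))
print("hang",proj("wrist",[[442,-199,119],[502,-199,119],[442,-171,119],[502,-171,119],[442,-171,37],[442,-199,37]]))
```

```text
side 0.97 bbox 203 250 409 473 area 2197
side 0.86 bbox 374 400 164 197 area 796
side 0.86 bbox 342 372 250 287 area 1019
side 0.77 bbox 326 353 195 226 area 786
side 0.71 bbox 229 248 174 203 area 452
side 0.61 bbox 313 344 120 144 area 548
[-0.19833214  0.00962946  0.01026501] [-0.34762514 -0.24510929 -4.60840751]
185 None
195 None
205 None
215 None
225 None
235 None
245 None
255 None
265 None
275 (np.int64(272), np.int64(365), array([75., 73., 70.]))
285 (np.int64(268), np.int64(369), array([50., 48., 47.]))
295 (np.int64(264), np.int64(373), array([59., 57., 55.]))
305 (np.int64(261), np.int64(376), array([75., 72., 70.]))
315 (np.int64(257), np.int64(379), array([65., 63., 61.]))
325 (np.int64(254), np.int64(382), array([136., 132., 127.]))
335 (np.int64(254), np.int64(383), array([166., 162., 156.]))
345 (np.int64(254), np.int64(382), array([162., 157., 152.]))
flat top face [[255.0, 332.0], [384.0, 336.0], [250.0, 149.0], [405.0, 155.0], [262.0, 144.0]]
hang [[252.0, 348.0], [386.0, 353.0], [250.0, 292.0], [393.0, 297.0], [274.0, 232.0], [274.0, 272.0]]
```

It has swung to hanging (even slightly past, in the wanted direction), and is still held. I lower it to contact.

{"method": "drive_tool", "body": {"commands": [[0,0,0.005,0],[0,0,0.01,0],[0,0,0.014,0],[0,0,0.016,0],[0,0,0.016,0]]}}

```text
time_s: 39.63
position: [0.4724, -0.185, 0.0681]
eef_rot: [0.0, 0.693, 0.721, -0.0]
ft_force: [-0.5, -1.2, 4.9]
opening: 0.0598
finger_force: 9.6
```

```bash
cat >> h.py <<'E'
def rows(y0=150,y1=420,s=12):
    im=ctrl.snapshot("wrist")
    for r in ctrl.outline_of("wrist","block1"):
        m=r["region"]
        if m[:,300:340].sum()<500: continue
        print("score",round(r["score"],2))
        for y in range(y0,y1,s):
            xs=np.nonzero(m[y])[0]
            if len(xs): print(y,xs.min(),xs.max(),im[y,xs].mean().round())
E
python3 - <<'E'
from h import *
st(); rows(); blob("side")
E
```

```text
t 39.6 pos [ 472.4 -185.    68.1] yaw 92.3 F [-0.5 -1.2  4.9] open 59.8 ff 9.6 q7 -0.17
score 0.56
222 269 367 108.0
234 267 370 124.0
246 265 371 113.0
258 262 373 78.0
270 261 375 74.0
282 259 378 85.0
294 257 379 105.0
306 256 381 95.0
318 255 383 77.0
330 253 384 101.0
342 252 384 168.0
354 256 380 123.0
side 0.94 bbox 204 249 410 473 area 2101
side 0.93 bbox 230 246 174 202 area 404
side 0.88 bbox 313 344 121 142 area 499
side 0.77 bbox 374 399 171 205 area 796
side 0.76 bbox 326 353 196 225 area 729
side 0.6 bbox 342 372 249 287 area 1031
```

{"method": "drive_tool", "body": {"commands": [[0.007,0,0.0,0],[0.014,0,0.0,0],[0.023,0,0.001,0],[0.032,0,0.002,0],[0.041,0,0.005,0],[0.05,0,0.009,0],[0.05,0,0.009,0]]}}

```text
time_s: 40.42
position: [0.4701, -0.1322, 0.059]
eef_rot: [-0.0, 0.692, 0.722, 0.0]
ft_force: [-1.9, 0.8, 8.0]
opening: 0.0593
finger_force: 10.7
```

Run:
```python
from h import *
st(); rows(); blob("side")
y0=-171;a=math.radians(30)
pts=[]
for u,w in ((0,0),(82*math.sin(a),82*math.cos(a)),(-28*math.cos(a),28*math.sin(a)),(82*math.sin(a)-28*math.cos(a),82*math.cos(a)+28*math.sin(a))): pts+= [[442,y0+u,18+w],[502,y0+u,18+w]]
print(proj("side",pts)); print(proj("wrist",pts))
```

```text
t 40.4 pos [ 470.1 -132.2   59. ] yaw 92.4 F [-1.9  0.8  8. ] open 59.3 ff 10.7 q7 -0.28
score 0.77
294 269 366 71.0
306 264 372 47.0
318 260 378 75.0
330 254 383 55.0
342 251 386 132.0
354 250 387 214.0
366 250 387 212.0
378 250 386 210.0
390 251 386 198.0
side 0.85 bbox 204 249 410 472 area 2077
side 0.74 bbox 343 371 250 286 area 973
side 0.66 bbox 373 401 179 211 area 810
side 0.61 bbox 313 344 120 144 area 544
side 0.59 bbox 230 247 175 202 area 412
side 0.58 bbox 326 353 195 227 area 786
[[397.0, 207.0], [373.0, 205.0], [400.0, 195.0], [374.0, 193.0], [398.0, 196.0], [374.0, 194.0], [401.0, 184.0], [375.0, 182.0]]
[[276.0, 307.0], [364.0, 310.0], [257.0, 307.0], [392.0, 312.0], [274.0, 350.0], [364.0, 353.0], [253.0, 374.0], [393.0, 378.0]]
```

{"method": "drive_tool", "body": {"commands": [[0.008,0,0.006,0],[0.016,0,0.012,0],[0.022,0,0.02,0],[0.028,0,0.028,0],[0.03,0,0.034,0],[0.031,0,0.039,0],[0.031,0,0.041,0],[0.031,0,0.041,0]]}}

```text
time_s: 41.28
position: [0.4695, -0.1012, 0.0182]
eef_rot: [-0.0, 0.692, 0.722, 0.001]
ft_force: [-0.2, 10.0, 12.8]
opening: 0.0595
finger_force: 31.7
```

Run:
```python
from h import *
st(); blob("side"); rows()
print(proj("side",[[442,-176,46],[502,-176,46],[442,-94,46],[502,-94,46],[442,-94,18]]))
```

```text
t 41.3 pos [ 469.5 -101.2   18.2] yaw 92.4 F [-0.2 10.  12.8] open 59.5 ff 31.7 q7 -0.38
side 0.86 bbox 342 371 250 287 area 1022
side 0.8 bbox 204 249 410 472 area 2072
side 0.76 bbox 326 353 195 227 area 827
side 0.7 bbox 313 344 120 145 area 568
side 0.59 bbox 229 247 174 202 area 434
side 0.17 bbox 242 269 175 235 area 1308
score 0.64
342 240 396 117.0
354 238 399 127.0
366 237 400 125.0
378 236 400 126.0
390 239 397 127.0
402 244 394 118.0
414 247 390 114.0
[[399.0, 197.0], [374.0, 195.0], [397.0, 220.0], [371.0, 217.0], [396.0, 228.0]]
```

Same signature as block 1's laying. Release, rise and check.

{"method": "drive_tool", "body": {"commands": [[0,0,0,0],[0,0,0,0],[0,0,0,0],[0,0,0,0],[0,0,-0.04,0],[0,0,-0.08,0],[-0.03,0,-0.12,0],[-0.07,0,-0.16,0],[-0.1,0,-0.16,0],[-0.1,0,-0.16,0]], "gripper": 1}}

```text
time_s: 42.32
position: [0.4727, -0.2102, 0.1807]
eef_rot: [0.002, 0.695, 0.719, -0.0]
ft_force: [-0.3, -1.2, -0.8]
opening: 0.0852
finger_force: 0.0
```

Run:
```python
from h import *
st(); wblocks(); blob("side")
```

```text
t 42.3 pos [ 472.7 -210.2  180.7] yaw 91.9 F [-0.3 -1.2 -0.8] open 85.2 ff 0.0 q7 -0.02
0.98 280 356 48 157 [ 469.1 -115.1   82.7   60.7  -88. ] dark 0.0 [203. 198. 192.]
0.57 401 492 61 168 [ 573.4 -120.8   82.9   68.8  -88.2] dark 0.012 [185. 180. 174.]
side 0.95 bbox 313 344 119 144 area 590
side 0.77 bbox 204 249 410 472 area 2053
side 0.71 bbox 229 250 172 203 area 480
side 0.68 bbox 342 372 249 287 area 1074
side 0.67 bbox 326 353 195 227 area 801
side 0.6 bbox 371 398 201 233 area 836
```

All three blocks are flat, plain side up, wholly on the plate. Now the knob.

Run:
```python
from h import *
st(); go((450,100,190,140),(371,324,130,197))
```

```text
t 42.5 pos [ 472.7 -203.3  177.9] yaw 92.3 F [ 0.8 -0.1 -0.3] open 85.6 ff 0.0 q7 -0.03
  shift [ 0.3039 -0.0106 -0.0121] turn -47.7
  shift [0.2045 0.1208 0.06  ] turn -57
```

{"method": "drive_tool", "body": {"commands": [[0.304,-0.011,-0.012,-48],[0.304,-0.011,-0.012,-48],[0.304,-0.011,-0.012,-48],[0.304,-0.011,-0.012,-48],[0.304,-0.011,-0.012,-48],[0.304,-0.011,-0.012,-48],[0.304,-0.011,-0.012,-48],[0.304,-0.011,-0.012,-48],[0.304,-0.011,-0.012,-48],[0.304,-0.011,-0.012,-48]]}}

```text
time_s: 43.35
position: [0.4491, 0.1007, 0.19]
eef_rot: [-0.0, 0.338, 0.941, -0.0]
ft_force: [-0.4, -1.0, -0.5]
opening: 0.0856
finger_force: 0.0
```

{"method": "drive_tool", "body": {"commands": [[0.204,0.121,0.06,-57],[0.204,0.121,0.06,-57],[0.204,0.121,0.06,-57],[0.204,0.121,0.06,-57],[0.204,0.121,0.06,-57],[0.204,0.121,0.06,-57],[0.204,0.121,0.06,-57],[0.204,0.121,0.06,-57],[0.204,0.121,0.06,-57],[0.204,0.121,0.06,-57]]}}

```text
time_s: 44.18
position: [0.3705, 0.3221, 0.13]
eef_rot: [-0.0, -0.148, 0.989, -0.0]
ft_force: [-0.2, 0.1, -0.1]
opening: 0.0849
finger_force: 0.0
```

Run:
```python
from h import *
st(); go((371.5,324,59,198))
im=ctrl.snapshot("wrist"); K,E=cal("wrist")
# white pointer line on black knob
u=np.array(proj("wrist",[[371.5,324,80]])[0]); x,y=map(int,u); print(u)
c=im[max(0,y-90):y+90,x-90:x+90]; hsv=cv2.cvtColor(c,cv2.COLOR_BGR2HSV)
m=((hsv[...,1]<40)&(hsv[...,2]>170)).astype(np.uint8); n,l,s,ce=cv2.connectedComponentsWithStats(m)
for i in range(1,n):
    if s[i,4]>15:
        q=np.argwhere(l==i)[:,::-1]+[x-90,max(0,y-90)]; r=rect(np.pad((l==i),((0,0),(0,0))),"wrist",.084,(K,E)) if 0 else None
        w=toz("",q,.084,(K,E))[:,:2]*1000; (cx,cy),(a,b),an=cv2.minAreaRect(w.astype(np.float32)); print(s[i,4],round(cx),round(cy),round(a),round(b),round(an))
```

```text
t 44.2 pos [370.5 322.1 130. ] yaw 197.0 F [-0.2  0.1 -0.1] open 84.9 ff 0.0 q7 0.26
  shift [-0.0015  0.0015  0.071 ] turn -1.0
[320. 255.]
74 314 310 1 18 17
84 358 321 21 2 12
```

{"method": "drive_tool", "body": {"commands": [[-0.001,0.001,0.03,2],[-0.001,0.001,0.06,2],[-0.001,0.001,0.071,2],[-0.001,0.001,0.071,2],[-0.001,0.001,0.071,2]]}}

```text
time_s: 44.65
position: [0.371, 0.324, 0.0597]
eef_rot: [-0.0, -0.132, 0.991, -0.0]
ft_force: [0.4, 0.2, 0.7]
opening: 0.0854
finger_force: 0.0
```

{"method": "drive_tool", "body": {"commands": [[0,0,0,0],[0,0,0,0],[0,0,0,0],[0,0,0,0],[0,0,0,0],[0,0,0,0],[0,0,0,0],[0,0,0,0],[0,0,0,0]], "gripper": -1}}

```text
time_s: 45.4
position: [0.3712, 0.3235, 0.0598]
eef_rot: [0.0, -0.132, 0.991, -0.001]
ft_force: [0.6, -6.8, 12.7]
opening: 0.0114
finger_force: 58.5
```

{"method": "drive_tool", "body": {"commands": [[0,0,0,-2],[0,0,0,-4],[0,0,0,-4]]}}

```text
time_s: 45.65
position: [0.3712, 0.3235, 0.0597]
eef_rot: [0.0, -0.168, 0.986, -0.001]
ft_force: [-0.4, -5.6, 14.3]
opening: 0.011
finger_force: 64.6
```

Run:
```python
from h import *
st(); print(ctrl.observe()["wrist_torque"])
```

```text
t 45.6 pos [371.2 323.5  59.7] yaw 199.3 F [-0.4 -5.6 14.3] open 11.0 ff 64.6 q7 0.16
[-1.34390527  0.03157034 -0.95564748]
```

The off stop is confirmed again. Now clockwise.

{"method": "drive_tool", "body": {"commands": [[0,0,0,6],[0,0,0,12],[0,0,0,18],[0,0,0,24],[0,0,0,30],[0,0,0,36],[0,0,0,42],[0,0,0,48],[0,0,0,54],[0,0,0,60]]}}

```text
time_s: 46.48
position: [0.3716, 0.325, 0.0599]
eef_rot: [0.0, 0.35, 0.937, 0.001]
ft_force: [3.2, 2.6, 4.4]
opening: 0.0111
finger_force: 59.0
```

{"method": "drive_tool", "body": {"commands": [[0,0,0,6],[0,0,0,12],[0,0,0,18],[0,0,0,24],[0,0,0,30],[0,0,0,36],[0,0,0,42],[0,0,0,48],[0,0,0,54],[0,0,0,60]]}}

```text
time_s: 47.32
position: [0.3731, 0.3256, 0.06]
eef_rot: [-0.0, 0.772, 0.636, 0.003]
ft_force: [14.2, 3.3, -2.1]
opening: 0.0113
finger_force: 58.3
```

Run:
```python
from h import *
st(); print(ctrl.observe()["wrist_torque"])
```

```text
t 47.3 pos [373.1 325.6  60. ] yaw 78.9 F [14.2  3.3 -2.1] open 11.3 ff 58.3 q7 -1.34
[ 0.84734765 -3.22417714  0.10336623]
```

{"method": "drive_tool", "body": {"commands": [[0,0,0,5],[0,0,0,10],[0,0,0,15],[0,0,0,18],[0,0,0,18]]}}

```text
time_s: 47.73
position: [0.3736, 0.3254, 0.06]
eef_rot: [-0.0, 0.862, 0.507, 0.003]
ft_force: [17.8, 2.9, -1.6]
opening: 0.0112
finger_force: 58.5
```

Run:
```python
from h import *
st(); print(ctrl.observe()["wrist_torque"])
```

```text
t 47.7 pos [373.6 325.4  60. ] yaw 61.0 F [17.8  2.9 -1.6] open 11.2 ff 58.5 q7 -1.53
[ 0.55926468 -3.8027257  -0.01269163]
```

{"method": "drive_tool", "body": {"commands": [[0,0,0,2],[0,0,0,3],[0,0,0,3]]}}

```text
time_s: 47.98
position: [0.3737, 0.3253, 0.06]
eef_rot: [-0.0, 0.874, 0.486, 0.003]
ft_force: [16.8, 2.2, -2.1]
opening: 0.0111
finger_force: 58.4
```

Run:
```python
from h import *
st(); print(ctrl.observe()["wrist_torque"])
```

```text
t 48.0 pos [373.7 325.3  60. ] yaw 58.1 F [16.8  2.2 -2.1] open 11.1 ff 58.4 q7 -1.55
[ 0.51883598 -3.90234567  0.06821461]
```

{"method": "drive_tool", "body": {"commands": [[0,0,0,2],[0,0,0,3],[0,0,0,3]]}}

```text
time_s: 48.23
position: [0.3737, 0.3253, 0.06]
eef_rot: [-0.0, 0.886, 0.463, 0.003]
ft_force: [17.9, 2.1, -1.3]
opening: 0.0112
finger_force: 58.5
```

Run:
```python
from h import *
st(); print(ctrl.observe()["wrist_torque"])
```

```text
t 48.2 pos [373.7 325.3  60. ] yaw 55.1 F [17.9  2.1 -1.3] open 11.2 ff 58.5 q7 -1.58
[ 0.45432941 -3.92950069  0.17259924]
```

{"method": "drive_tool", "body": {"commands": [[0,0,0,2],[0,0,0,3],[0,0,0,3]]}}

```text
time_s: 48.48
position: [0.3737, 0.3253, 0.06]
eef_rot: [-0.0, 0.898, 0.44, 0.003]
ft_force: [17.1, 2.2, -2.1]
opening: 0.0109
finger_force: 60.2
```

Run:
```python
from h import *
st(); print(ctrl.observe()["wrist_torque"])
```

```text
t 48.5 pos [373.7 325.3  60. ] yaw 52.2 F [17.1  2.2 -2.1] open 10.9 ff 60.2 q7 -1.61
[ 0.36229718 -4.03166458  0.76207548]
```

{"method": "drive_tool", "body": {"commands": [[0,0,0,2],[0,0,0,3],[0,0,0,3]]}}

```text
time_s: 48.73
position: [0.3737, 0.3254, 0.06]
eef_rot: [-0.0, 0.909, 0.416, 0.003]
ft_force: [18.7, 2.1, -1.9]
opening: 0.0109
finger_force: 63.5
```

Run:
```python
from h import *
st(); print(ctrl.observe()["wrist_torque"])
```

```text
t 48.7 pos [373.7 325.4  60. ] yaw 49.2 F [18.7  2.1 -1.9] open 10.9 ff 63.5 q7 -1.64
[ 0.33242226 -4.001468    1.20556697]
```

Firm clockwise stop (1.2 N·m rising). Release and withdraw.

{"method": "drive_tool", "body": {"commands": [[0,0,0,0],[0,0,0,0],[0,0,0,0],[0,0,0,0],[0,0,0,0],[0,0,-0.04,0],[0,0,-0.08,0],[0,0,-0.12,0],[0,0,-0.14,0],[0,0,-0.14,0]], "gripper": 1}}

```text
time_s: 49.57
position: [0.3718, 0.3252, 0.2034]
eef_rot: [-0.001, 0.909, 0.417, 0.003]
ft_force: [-0.1, 0.4, 0.2]
opening: 0.0856
finger_force: 0.0
```

Run:
```python
from h import *
st()
im=ctrl.snapshot("wrist"); K,E=cal("wrist")
u=proj("wrist",[[371.5,324,80]])[0]; x,y=map(int,u)
c=im[y-60:y+60,x-60:x+60]; hsv=cv2.cvtColor(c,cv2.COLOR_BGR2HSV)
m=((hsv[...,1]<40)&(hsv[...,2]>150)).astype(np.uint8); n,l,s,ce=cv2.connectedComponentsWithStats(m)
for i in range(1,n):
    if 15<s[i,4]<400:
        q=np.argwhere(l==i)[:,::-1]+[x-60,y-60]; w=toz("",q,.084,(K,E))[:,:2]*1000
        (cx,cy),(a,b),an=cv2.minAreaRect(w.astype(np.float32)); print(s[i,4],round(cx),round(cy),round(a),round(b),round(an),"dir",np.degrees(np.arctan2(cy-324,cx-371.5)).round())
blob("side")
```

```text
t 49.6 pos [371.8 325.2 203.4] yaw 49.3 F [-0.1  0.4  0.2] open 85.6 ff 0.0 q7 -1.6
276 414 304 30 10 44 dir -25.0
62 380 336 20 2 55 dir 53.0
17 402 308 8 2 40 dir -28.0
104 379 297 20 7 30 dir -73.0
side 0.96 bbox 326 353 195 227 area 786
side 0.88 bbox 204 250 410 472 area 2134
side 0.71 bbox 229 248 174 202 area 442
side 0.65 bbox 342 371 249 288 area 1028
side 0.64 bbox 313 343 120 143 area 526
side 0.6 bbox 371 398 201 233 area 839
```

The pointer moved from about 193° to 55°, which is 138° or 2.4 rad, the full range. The blocks are unmoved, so I'm handing in.

```bash
python3 -c "
from plant import ctrl
print(ctrl.close_job())"
```

```text
the job is handed in; nothing more can be done
None
```

I turned the valve off to its stop, laid all three blocks flat on the vacuum plate with the drilled face down, then turned the valve fully on to its other stop. The job was handed in at about 50 s, though block 2 slipped from the grip while being turned and I had to pick it up again.

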